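Sort two heat sinks by length into the sloped rack

ROBOT

A 6-joint arm with a two-finger parallel gripper is mounted at the origin on a cart in front of the work surface, level with it; the furniture and walls round the work are solid. World frame = base frame: x ahead of the robot, y to its left, z up, the work surface at z = 0. Lengths are in m, angles in degrees, forces in N, time in s.
With the tool pointing down it reaches from about 0.4 to 0.825 m from the base axis. Payload 7 kg.
Tool frame: the origin (TCP) lies midway between the tips of the shut fingers; the grasp point (between the pads) lies r.hold_point_z behind it (r.hold_point_z is the distance from the TCP to the grasp point, in m); z points along the fingers, x is the direction in which the jaws open and shut, and the axes are right-handed (so a half turn about z gives the same grasp; the last joint's range is limited). The gripper opens to 88 mm and grips with 3 to 60 N. Pads are 19 mm wide; open, the fingers measure 130 mm over their backs; the gripper's body (78 mm by 193 mm) begins 47 mm behind the grasp point.
Start: joints at [92.424, 20.546, 0.682, 0, -70.136, -16.507], TCP at [0.164, 0.655, 0.227] pointing down, gripper open.
Joint ranges: [-176.03, 176.03], [-82.01, 121.73], [-58.28, 71.71], [-173.87, 95.51], [-174.79, -0.11], [-173.66, 173.66]. Speed limits (degrees/s): [136.94, 136.94, 172.46, 180, 180, 180].

INTERFACE

Orientations are given as [roll, pitch, yaw] about the fixed x, y, z axes, in that order (R = Rz(yaw) Ry(pitch) Rx(roll)).
In Python, from plant import get_state, viewer, close_job, r gives the robot as it stands.
- The arm moves only by the tool apply_moves, never from a script. Its argument "plan" is a list of rows, each a list of 3 entries, a list of its own where there are three numbers: the closure in counts, from 0 (fully open) to 255 (shut), then the shift along the tool's x, y, z in units of 50 mm (1.0 is 50 mm), then the turn about the tool's z in units of 6 degrees (1.0 is 6 degrees). A call has 1 to 12 rows; each row shifts and turns the commanded pose from where the row before left it, along the tool's axes as they then stand; what a row does not reach is not made up. A row lasts 1/8 s, in which the tool goes at most 62.5 mm and 10.7 degrees, less where a joint would pass 70% of its speed; a pose out of reach is approached as far as the arm can. A call is refused whole if a number of a shift passes 1 or a number of a turn 1, either way. A call with a gripper value outside its range is refused whole. The fingers move at their own pace and stop on an object; "squeeze" is the grip in N (left out, the last holds). Time passes only in rows, so rows that do not move let the fingers close. It gives the time, the measured TCP pose, the force and the opening at its end, in the units of the state.
- get_state(): the state, without advancing time (a new reading comes with each control period).
- viewer.capture(name): name is "scene" or "top" or "wrist"; returns a dict with "frame" (384x512x3 uint8, blue, green, red), "K" (3x3 intrinsics, pixels), "R" (3x3) and "t" (3): a world point X has camera coordinates R X + t; the wrist camera has in their place "mount" (4x4, takes a point from camera to tool coordinates, whose origin is the TCP and whose axes are the tool frame's). Camera axes: x right, y down, z forward; pixel columns grow to the right and rows downward; lengths in m; the calibration is good to about 2 mm. A picture is of the moment at which its call begins: read the wrist's pose just before it. There is no depth.
- close_job(): hands the job in, once; it reports no verdict.
The state is a dict: "time_s": time; "joints": joint angles; "qd": joint speeds; "joint_torque": joint torques, N m; "tcp_pos": TCP position; "eef_rot": TCP orientation; "contact_force": force on the tool from outside, world axes, zero at the start; "moment": the same for the moment, N m; "gripper_width": finger opening in m.
Only numpy, scipy, OpenCV 4.12 (cv2) and the standard library are available. Lean on these libraries where they do the work, as an engineer would, in place of code of your own. Each camera call takes 0.05 s, during which the arm holds its last target.

TASK

Two finned aluminium heat sinks of different length lie on the bench. Put each one, fins up, into the sloped row of the rack whose pocket fits its length, lying fully down on the pocket's floor between its guides and stops, and let go; the middle-length row stays empty. Leave the tools and materials round about where they are.

Things in the scene. Friction and masses are not known exactly. Their poses are not given: they have to be found in the camera images.
- sink_short: short aluminium heat sink, a straight bar 80 mm long, 26 mm wide, 32 mm high, with five fins running lengthwise on top, about 100 g, lying on the bench fins up. Origin: middle of its flat underside; x along its length, z up through the fins. Grip it across the width.
- sink_long: long aluminium heat sink, a straight bar 130 mm long, 26 mm wide, 32 mm high, with five fins running lengthwise on top, about 160 g, lying on the bench fins up. Origin: middle of its flat underside; x along its length, z up through the fins. Grip it across the width.
- rack_base: dark steel plate 154 x 262 x 6 mm of the rack, fixed; origin: middle of its underside, x away from the robot. On it stand, side by side 84 mm apart in an order that changes, three fixed grey stands, alike but for the length of the pocket on their sloped beds (66 mm wide, 174 mm long, low end towards the robot, top about 97 mm above the bench)
- iron_stand: fixed soldering-iron stand behind the rack, a low black base and an iron whose handle leans towards the robot up to 240 mm above the bench, to about 100 mm in front of the origin; origin: middle of its underside. Swing round it, not into it
- board_vice: fixed low board vice on the bench, about 100 x 200 mm and 75 mm high, between the rack and the heat sinks; origin: middle of its underside
- row_short_pocket (a point): middle of the floor of the short pocket (92 x 34 mm inside, square to the slope), on one of the rack's three grey sloped stands; 60 mm above the bench. x runs up the slope (25 degrees from level) along the pocket, y across it, z square to its floor. Side guides 8 mm high, 4 mm thick; end stops 10 mm high, 6 mm thick.
- row_middle_pocket (a point): middle of the floor of the middle-length pocket (117 x 34 mm inside, square to the slope), on one of the rack's three grey sloped stands; 60 mm above the bench. x runs up the slope (25 degrees from level) along the pocket, y across it, z square to its floor. Side guides 8 mm high, 4 mm thick; end stops 10 mm high, 6 mm thick. No heat sink on the bench fits it: it stays empty.
- row_long_pocket (a point): middle of the floor of the long pocket (142 x 34 mm inside, square to the slope), on one of the rack's three grey sloped stands; 60 mm above the bench. x runs up the slope (25 degrees from level) along the pocket, y across it, z square to its floor. Side guides 8 mm high, 4 mm thick; end stops 10 mm high, 6 mm thick.
- side_cutter: small side cutter with red handles, 121 x 46 x 12 mm, a bystander; origin: middle of its underside
- tape_masking: roll of pale masking tape lying flat, 84 mm across, 18 mm high, a bystander; origin: middle of its underside
- solder_spool: spool of solder wire standing on its flange, 54 mm across, 40 mm high, a bystander; origin: middle of its underside
Things that resemble listed ones, but are neither listed nor needed, are in the scene too. What is shaped like the sink_short but purple is not meant.

How it is judged (in metres and radians):
At the end, for the whole second after the job is handed in: Both heat sinks lie at rest, released, fins up, each in the pocket of its own length: underside middle within 11 mm along, 8 mm across and 6 mm in height of the pocket floor's middle, flat on the slope within 0.12 rad, in line with it within 0.2 rad (x of sink_short in the frame of row_short_pocket between -0.011 and 0.011 m and y of sink_short in the frame of row_short_pocket between -0.008 and 0.008 m and z of sink_short in the frame of row_short_pocket between -0.006 and 0.006 m and angle between the z axis of sink_short and the z axis of row_short_pocket, either way round below 0.12 rad and angle between the x axis of sink_short and the x axis of row_short_pocket, either way round below 0.2 rad and linear speed of each of sink_short, sink_long below 0.02 m/s and contact force between the fingers and sink_short below 0.05 N and x of sink_long in the frame of row_long_pocket between -0.011 and 0.011 m and y of sink_long in the frame of row_long_pocket between -0.008 and 0.008 m and z of sink_long in the frame of row_long_pocket between -0.006 and 0.006 m and angle between the z axis of sink_long and the z axis of row_long_pocket, either way round below 0.12 rad and angle between the x axis of sink_long and the x axis of row_long_pocket, either way round below 0.2 rad and contact force between the fingers and sink_long below 0.05 N); the robot touches nothing.
It fails at once if the side cutter is shifted by more than 40 mm (distance of side_cutter from where it was at the start of the episode above 0.04 m).
It fails at once if the tape masking is shifted by more than 40 mm (distance of tape_masking from where it was at the start of the episode above 0.04 m).
It fails at once if the solder spool is shifted by more than 40 mm (distance of solder_spool from where it was at the start of the episode above 0.04 m).
It also fails if it takes over 61 s, if anything falls off the work surface, if the arm or the gripper's body presses on something with over 40 N, if the wrist force passes 120 N, or if a joint passes its speed limit or range.

## Working session

There is one attempt and no reset: what is moved stays moved. The work goes in short steps, Python scripts to look and compute and a tool call to move; the robot and the scene stay as the last step left them, time stands still between calls to the robot, and variables do not carry over. Pictures are saved under pics/ and viewed, and the job is handed in when it is done.

Besides the shell and the picture viewer there is one more tool, called as name([rows], argument=value, ...), one row to a line, values as JSON. apply_moves: Moves the arm, as the interface text tells. Its arguments: {"type":"object","properties":{"plan":{"type":"array","items":{"type":"array"}},"squeeze":{"type":"number"}},"required":["plan"]}

```bash
ls; mkdir -p pics
python3 - <<'E'
from plant import get_state, viewer, r
import cv2, pickle
print(get_state()); print(r.hold_point_z, [a for a in dir(r) if a[0]!='_'])
d={}
for n in ["scene","top","wrist"]:
    c=viewer.capture(n); d[n]=c
    cv2.imwrite(f"pics/{n}0.png",cv2.resize(c["frame"],(800,600),interpolation=cv2.INTER_CUBIC))
    print(n,{k:v for k,v in c.items() if k!="frame"})
pickle.dump(d,open("cap0.pkl","wb"))
E
```

```text
pics
{'time_s': 0.0, 'joints': array([ 9.24228970e+01,  2.05893625e+01,  6.32990232e-01, -2.04695087e-02,
       -7.01367805e+01, -1.65069247e+01]), 'qd': array([-0.07126704, -0.04674047,  0.03496861,  0.01479582, -0.01448444,
        0.00562262]), 'joint_torque': array([-2.25912394e-03, -5.82713306e+01,  2.93063807e+01,  6.99730530e+00,
        7.10398905e-03, -1.50167266e-04]), 'tcp_pos': array([0.16416294, 0.65421231, 0.22563904]), 'eef_rot': array([-1.79991979e+02, -9.47814257e-02, -1.04091005e+02]), 'contact_force': array([0.58889466, 0.65126778, 0.39923698]), 'moment': array([-0.01082447, -0.04815747, -0.02330352]), 'gripper_width': 0.08749006127651407}
0.0188 ['Unreachable', 'hold_point_z']
scene {'K': array([[436.2435803 ,   0.        , 253.47956524],
       [  0.        , 436.2435803 , 187.07011383],
       [  0.        ,   0.        ,   1.        ]]), 'R': array([[ 0.90830462, -0.41799268,  0.0162737 ],
       [-0.29616416, -0.67006933, -0.68065695],
       [ 0.29541413,  0.61342417, -0.73242152]]), 't': array([-0.4780848 ,  0.20464907,  1.14204353])}
top {'K': array([[442.
[... 161 characters left out ...]
806262, -0.99981468, -0.01748153],
       [-0.99053539,  0.01038083, -0.13686442],
       [ 0.13702053,  0.01621259, -0.99043552]]), 't': array([0.00666173, 0.5515436 , 1.60084278])}
wrist {'K': array([[346.21677276,   0.        , 249.91066859],
       [  0.        , 346.21677276, 189.79476155],
       [  0.        ,   0.        ,   1.        ]]), 'mount': array([[ 9.99999546e-01, -5.26306756e-04, -7.94795692e-04,
        -1.17877253e-04],
       [ 7.41508698e-04,  9.53434720e-01,  3.01598548e-01,
        -8.03726028e-02],
       [ 5.99052455e-04, -3.01599000e-01,  9.53434677e-01,
        -1.57391883e-01],
       [ 0.00000000e+00,  0.00000000e+00,  0.00000000e+00,
         1.00000000e+00]])}
```

View pics/scene0.png

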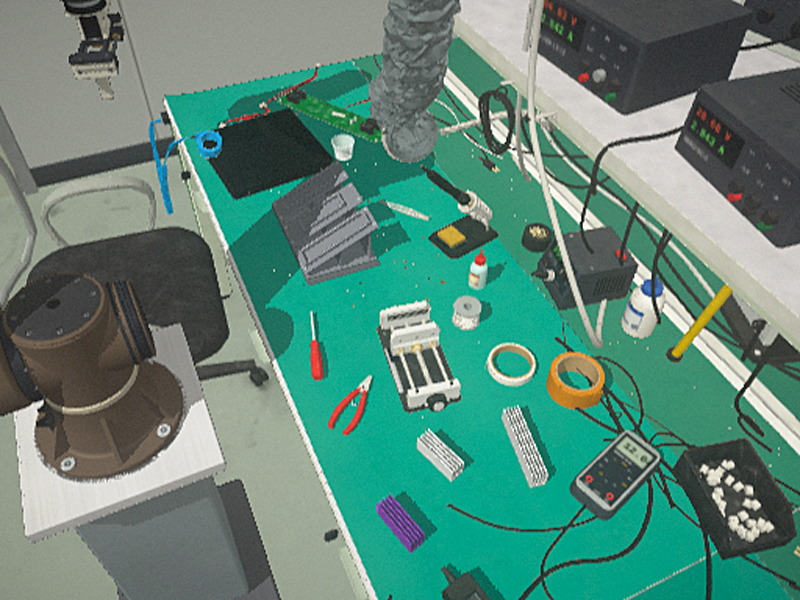

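View pics/top0.png

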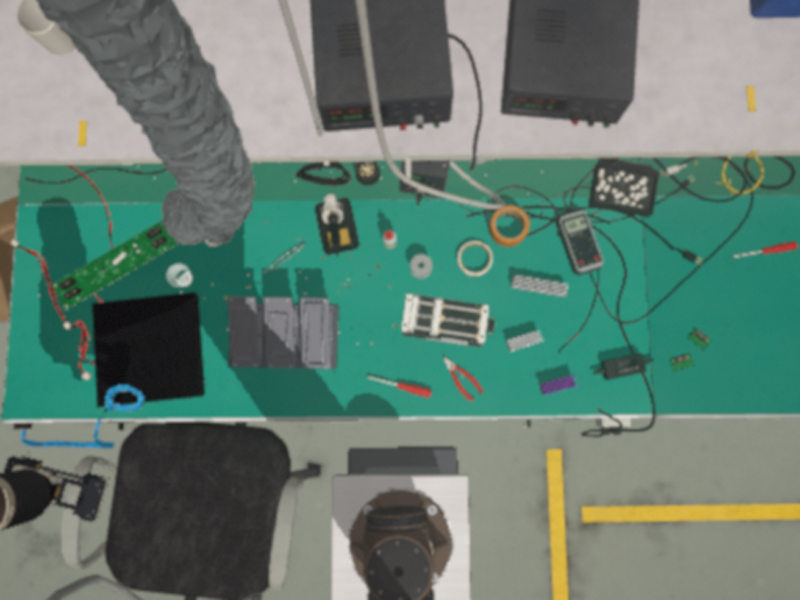

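View pics/wrist0.png

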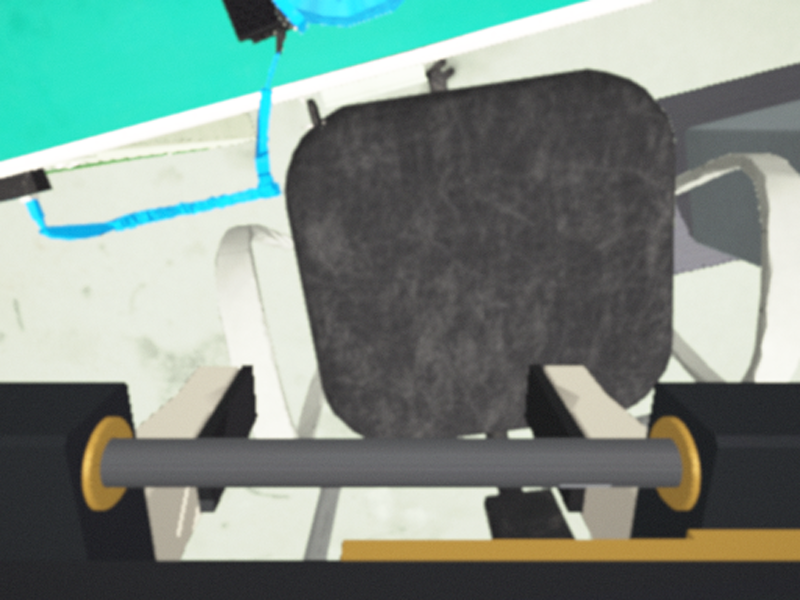

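Run:
```python
import cv2, pickle, numpy as np
d=pickle.load(open("cap0.pkl","rb"))
t=d["top"]["frame"]; s=d["scene"]["frame"]
def crop(im,x0,y0,w,h,f,n): cv2.imwrite(n,cv2.resize(im[y0:y0+h,x0:x0+w],(w*f,h*f),interpolation=cv2.INTER_CUBIC))
crop(t,135,180,90,65,8,"pics/rack_top.png")
crop(t,315,165,65,95,6,"pics/sinks_top.png")
crop(s,170,95,80,90,6,"pics/rack_sc.png")
crop(s,225,240,140,120,5,"pics/sinks_sc.png")
```

```text
(no output)
```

View pics/rack_top.png

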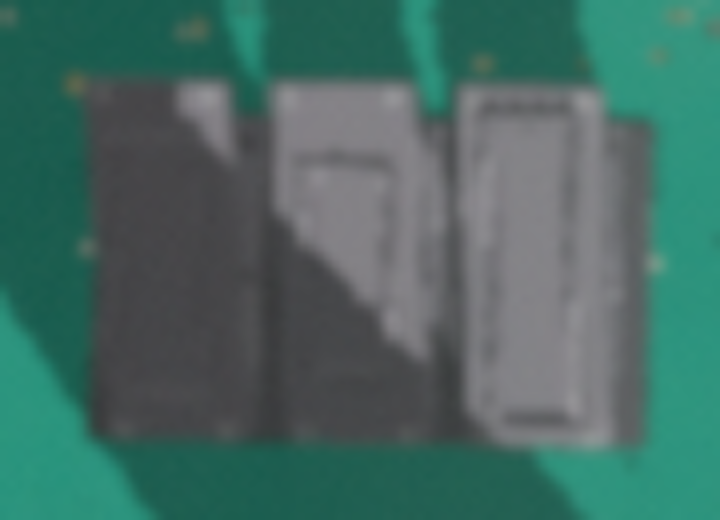

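View pics/sinks_top.png

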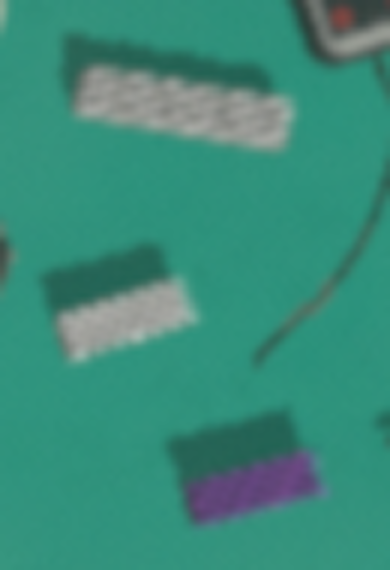

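View pics/rack_sc.png

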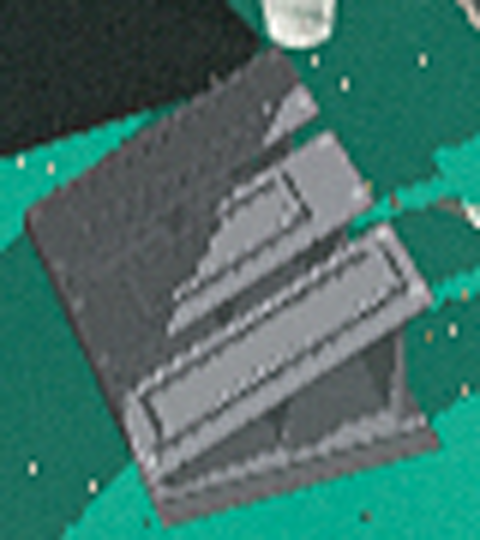

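View pics/sinks_sc.png

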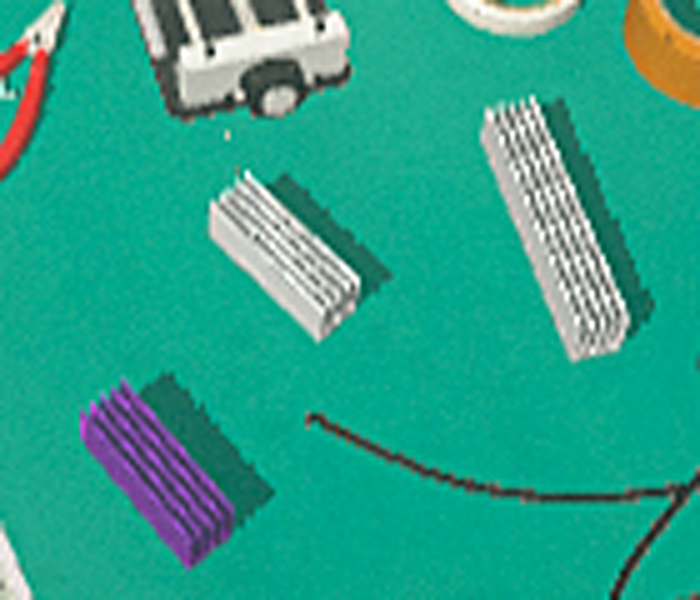

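```bash
cat > h.py <<'E'
import numpy as np, cv2, pickle
from scipy.optimize import least_squares
d=pickle.load(open("cap0.pkl","rb"))
def proj(c,X):
    X=np.atleast_2d(X); p=X@c["R"].T+c["t"]; q=p@c["K"].T; return q[:,:2]/q[:,2:]
def back(c,uv,z):
    ray=c["R"].T@np.linalg.solve(c["K"],[uv[0],uv[1],1.]); o=-c["R"].T@c["t"]
    return o+ray*(z-o[2])/ray[2]
def Rz(a): return np.array([[np.cos(a),-np.sin(a),0],[np.sin(a),np.cos(a),0],[0,0,1]])
def Ry(a): return np.array([[np.cos(a),0,np.sin(a)],[0,1,0],[-np.sin(a),0,np.cos(a)]])
E
python3 - <<'E'
from h import *
T=d["top"];S=d["scene"]
pt=np.array([[652,120],[643,440],[92,437]])/8+[135,180]
ps=np.array([[25,212],[165,523],[440,440]])/6+[170,95]
for p in pt: print("top",back(T,p,0.006).round(4))
for p in ps: print("scn",back(S,p,0.006).round(4))
# sinks: top face z=.032
for n,P in {"long":[[80,118],[97,68],[292,97],[280,150]],"short":[[72,362],[57,315],[180,280],[197,320]]}.items():
    q=np.array([back(T,np.array(p)/6+[315,165],.032 if i!=99 else 0) for i,p in enumerate(P)]); print(n,q.round(4), q.mean(0).round(4))
def f(v):
    B=np.array([[77,-131,6],[-77,-131,6],[-77,131,6]])/1e3; B2=np.array([[-77,131,6],[-77,-131,6],[77,-131,6]])/1e3
    g=lambda b:b@Rz(v[2]).T+[v[0],v[1],0]
    return np.r_[(proj(T,g(B))-pt).ravel(),(proj(S,g(B2))-ps).ravel()]
o=least_squares(f,[.55,.3,0]); print(o.x, np.degrees(o.x[2]), f(o.x).round(1))
E
```

```text
top [0.5538 0.1436 0.006 ]
top [0.4031 0.1473 0.006 ]
top [0.4068 0.4055 0.006 ]
scn [0.4126 0.4103 0.006 ]
scn [0.4025 0.144  0.006 ]
scn [0.5563 0.1425 0.006 ]
long [[ 0.5846 -0.2749  0.032 ]
 [ 0.6159 -0.2864  0.032 ]
 [ 0.5963 -0.4061  0.032 ]
 [ 0.5633 -0.3974  0.032 ]] [ 0.59   -0.3412  0.032 ]
short [[ 0.4337 -0.2654  0.032 ]
 [ 0.4625 -0.2571  0.032 ]
 [ 0.4833 -0.333   0.032 ]
 [ 0.4587 -0.3424  0.032 ]] [ 0.4595 -0.2995  0.032 ]
[ 0.48274704  0.27495118 -0.02635635] -1.5101077327594714 [ 0.4 -0.7  0.3  0.2 -0.6 -0.6 -0.7  0.7 -0.3 -0.4  0.1  0.1]
```

```bash
cat >> h.py <<'E'
RK=np.array([0.48275,0.27495,np.radians(-1.51)])
def pocket(i,RK=RK,dx=0):
    "frame of stand i (y offset i*84mm)"
    return Rz(RK[2])@Ry(-np.radians(25)), Rz(RK[2])@[dx,i*.084,0]+[RK[0],RK[1],.060]
def box(c,R,t,sx,sy,z): return proj(c,(np.array([[a*sx/2,b*sy/2,z] for a,b in((1,1),(1,-1),(-1,-1),(-1,1))])@R.T)+t)
E
python3 - <<'E'
from h import *
for n,(x0,y0,w,h,f) in {"top":(135,180,90,65,8),"scene":(170,95,80,90,6)}.items():
    c=d[n]; im=c["frame"][y0:y0+h,x0:x0+w].astype(float)
    im=255*np.clip(im/160,0,1)**.5
    im=cv2.resize(im.astype(np.uint8),(w*f,h*f),interpolation=cv2.INTER_CUBIC)
    cv2.imwrite(f"pics/rk_raw_{n}.png",im)
    def dr(p,col): cv2.polylines(im,[((p-[x0,y0]+.5)*f).astype(int)],True,col,1)
    for i in(-1,0,1):
        R,t=pocket(i)
        dr(box(c,R,t,.174,.066,0),(0,255,0))
        for L,col in((.092,(0,0,255)),(.117,(0,255,255)),(.142,(255,0,0))): dr(box(c,R,t,L,.034,0),col)
    cv2.imwrite(f"pics/rk_{n}.png",im)
E
```

```text
(no output)
```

View pics/rk_top.png

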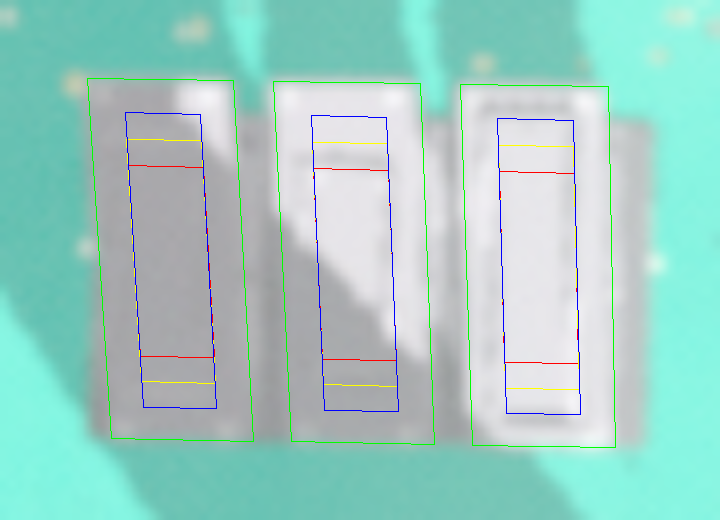

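View pics/rk_scene.png

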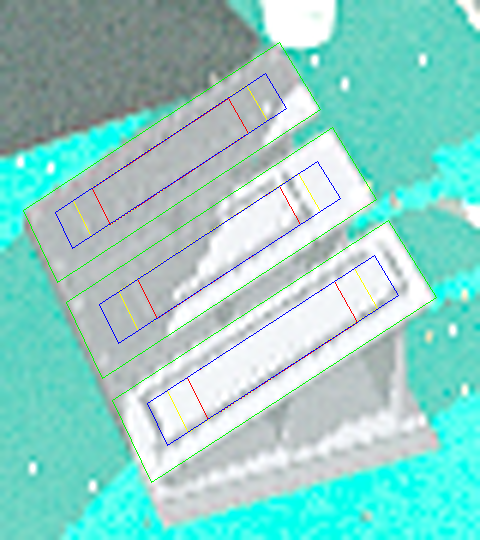

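View pics/rk_raw_top.png

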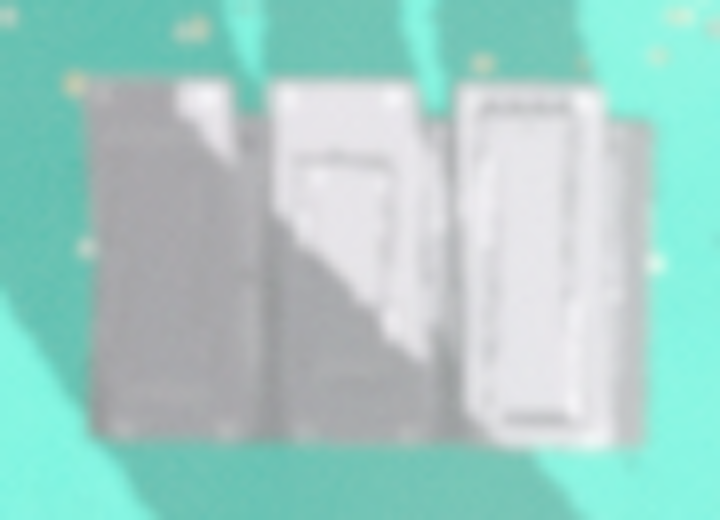

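View pics/rk_raw_scene.png

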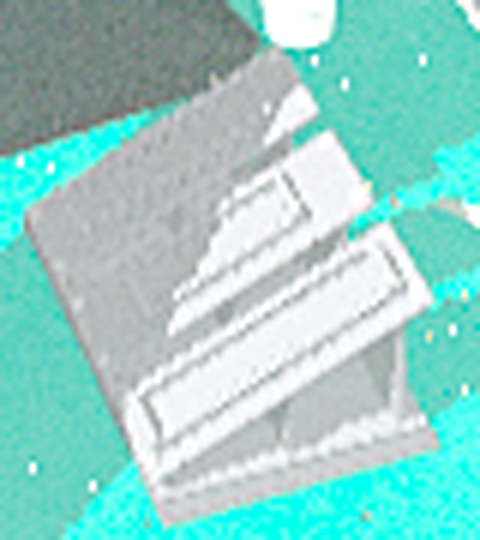

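Run:
```python
from h import *
def crop(n,x0,y0,w,h,f,o): cv2.imwrite(o,cv2.resize(d[n]["frame"][y0:y0+h,x0:x0+w],(w*f,h*f),interpolation=cv2.INTER_CUBIC))
crop("top",95,115,140,50,5,"pics/iron_top.png")
crop("scene",230,60,100,110,5,"pics/iron_sc.png")
```

```text
(no output)
```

View pics/iron_top.png

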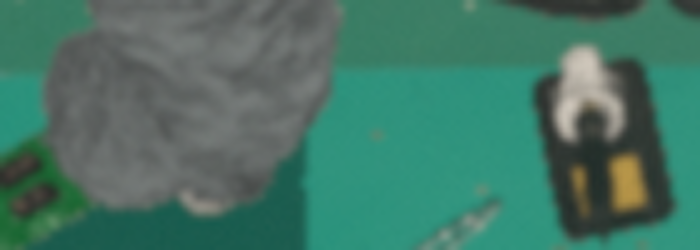

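View pics/iron_sc.png

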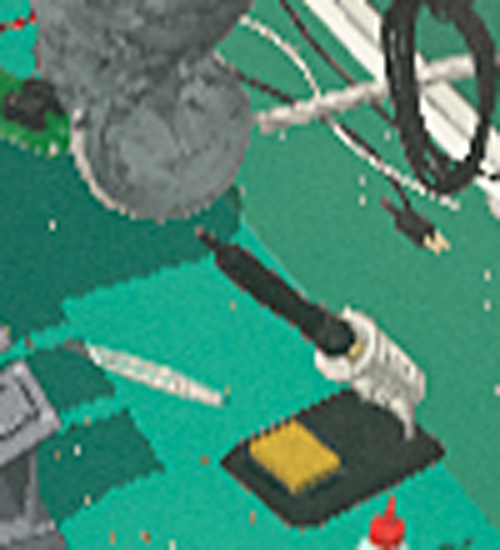

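Run:
```python
from h import *
T=d["top"];S=d["scene"]
def tri(a,b):
    f=lambda X:np.r_[proj(T,X)[0]-a,proj(S,X)[0]-b]
    o=least_squares(f,[.6,.3,.2]); return o.x.round(3),o.fun.round(1)
print("iron tip",tri(np.array([598,215])/5+[95,115],np.array([203,235])/5+[230,60]))
print("duct",tri(np.array([220,205])/5+[95,115],np.array([165,215])/5+[230,60]))
print("duct left",tri(np.array([50,110])/5+[95,115],np.array([75,140])/5+[230,60]))
for n,p in {"vice":(448,320),"cutter":(463,378),"spool":(420,265),"tape":(475,258)}.items():
    print(n,back(T,np.array(p)*.64,.02).round(3))
```

```text
iron tip (array([0.641, 0.13 , 0.23 ]), array([-0.7,  1.8,  1.6, -0.2]))
duct (array([0.735, 0.433, 0.008]), array([ 2.5, -7.1, -7.1,  1. ]))
duct left (array([ 0.78 ,  0.595, -0.033]), array([-1.3,  3.7,  3.9, -0.6]))
vice [ 0.512 -0.12   0.02 ]
cutter [ 0.374 -0.153  0.02 ]
spool [ 0.646 -0.055  0.02 ]
tape [ 0.662 -0.188  0.02 ]
```

```bash
cat >> h.py <<'E'
def plan(goals,start=None,g=0,step=.045,turn=5.5,tot=1):
    """goals: list of (x,y,z,yaw_total) ; prints rows"""
    from plant import get_state
    s=get_state(); p=np.array(s["tcp_pos"]); y=s["eef_rot"][2]
    if start is not None: p=np.array(start[:3]); y=start[3]
    rows=[]
    for G in goals:
        q=np.array(G[:3]); dy=G[3]-y
        n=int(np.ceil(max(np.linalg.norm(q-p)/step,abs(dy)/turn,1)))
        for k in range(n):
            tgt=p+(q-p)/(n-k); 
            a=np.radians(y); dd=(tgt-p)
            sx=round((dd[0]*np.cos(a)+dd[1]*np.sin(a))/.05,2); sy=round((dd[0]*np.sin(a)-dd[1]*np.cos(a))/.05,2); sz=round(-dd[2]/.05,2)
            t=round(-(G[3]-y)/(n-k)/6,2)
            rows.append([g,[sx,sy,sz],t])
            p=p+.05*np.array([sx*np.cos(a)+sy*np.sin(a),sx*np.sin(a)-sy*np.cos(a),-sz]); y-=6*t
    print(len(rows),"rows; end",p.round(4),round(y,2))
    for i in range(0,len(rows),12): print(str(rows[i:i+12]).replace(" ",""))
E
python3 -c "
from h import *
plan([(.50,.24,.26,-91.5)])"
```

```text
12 rows; end [0.5    0.2401 0.2598] -91.49
[[0,[np.float64(0.53),np.float64(-0.71),np.float64(-0.06)],np.float64(-0.17)],[0,[np.float64(0.55),np.float64(-0.7),np.float64(-0.06)],np.float64(-0.18)],[0,[np.float64(0.56),np.float64(-0.69),np.float64(-0.06)],np.float64(-0.17)],[0,[np.float64(0.57),np.float64(-0.68),np.float64(-0.06)],np.float64(-0.18)],[0,[np.float64(0.58),np.float64(-0.67),np.float64(-0.06)],np.float64(-0.17)],[0,[np.float64(0.6),np.float64(-0.66),np.float64(-0.05)],np.float64(-0.18)],[0,[np.float64(0.61),np.float64(-0.65),np.float64(-0.06)],np.float64(-0.17)],[0,[np.float64(0.62),np.float64(-0.64),np.float64(-0.05)],np.float64(-0.18)],[0,[np.float64(0.63),np.float64(-0.62),np.float64(-0.06)],np.float64(-0.17)],[0,[np.float64(0.64),np.float64(-0.62),np.float64(-0.05)],np.float64(-0.18)],[0,[np.float64(0.66),np.float64(-0.6),np.float64(-0.06)],np.float64(-0.17)],[0,[np.float64(0.66),np.float64(-0.59),np.float64(-0.05)],np.float64(-0.18)]]
```

apply_moves([
  [0,[0.53,-0.71,-0.06],-0.17],
  [0,[0.55,-0.7,-0.06],-0.18],
  [0,[0.56,-0.69,-0.06],-0.17],
  [0,[0.57,-0.68,-0.06],-0.18],
  [0,[0.58,-0.67,-0.06],-0.17],
  [0,[0.6,-0.66,-0.05],-0.18],
  [0,[0.61,-0.65,-0.06],-0.17],
  [0,[0.62,-0.64,-0.05],-0.18],
  [0,[0.63,-0.62,-0.06],-0.17],
  [0,[0.64,-0.62,-0.05],-0.18],
  [0,[0.66,-0.6,-0.06],-0.17],
  [0,[0.66,-0.59,-0.05],-0.18],
])

```text
time_s: 1.65
tcp_pos: [0.5008, 0.2392, 0.2606]
eef_rot: [180.0, -0.0, -91.4]
contact_force: [-0.1, 1.5, 0.7]
gripper_width: 0.0877
```

```bash
sed -i 's/t=round(-(G\[3\]-y)\/(n-k)\/6,2)/t=round(float(-(G[3]-y)\/(n-k)\/6),2); sx,sy,sz=map(float,(sx,sy,sz))/' h.py
cat >> h.py <<'E'
def wcap(name):
    from plant import get_state, viewer
    from scipy.spatial.transform import Rotation as Ro
    s=get_state(); c=viewer.capture("wrist")
    Rt=Ro.from_euler("xyz",s["eef_rot"],degrees=True).as_matrix(); M=np.eye(4); M[:3,:3]=Rt; M[:3,3]=s["tcp_pos"]
    W=M@c["mount"]; c["R"]=W[:3,:3].T; c["t"]=-W[:3,:3].T@W[:3,3]
    pickle.dump(c,open(name+".pkl","wb")); cv2.imwrite(f"pics/{name}.png",cv2.resize(c["frame"],(800,600),interpolation=cv2.INTER_CUBIC))
    print(s["time_s"],s["tcp_pos"].round(4),s["eef_rot"].round(2),s["joints"].round(1),s["contact_force"].round(2),round(s["gripper_width"],4)); return c
E
python3 - <<'E'
from h import *
c=wcap("w1")
im=cv2.resize(c["frame"],(768,576),interpolation=cv2.INTER_CUBIC)
def dr(p,col): cv2.polylines(im,[((p+.5)*1.5).astype(int)],True,col,1)
for i in(-1,0,1):
    R,t=pocket(i)
    dr(box(c,R,t,.174,.066,0),(0,255,0))
    for L,col in((.092,(0,0,255)),(.117,(0,255,255)),(.142,(255,0,0))): dr(box(c,R,t,L,.034,0),col)
cv2.imwrite("pics/w1o.png",im)
E
```

```text
1.65 [0.5008 0.2392 0.2606] [179.99  -0.   -91.44] [ 45.7   8.  -11.6  -0.  -70.4  42.8] [-0.13  1.48  0.7 ] 0.0877
```

View pics/w1.png

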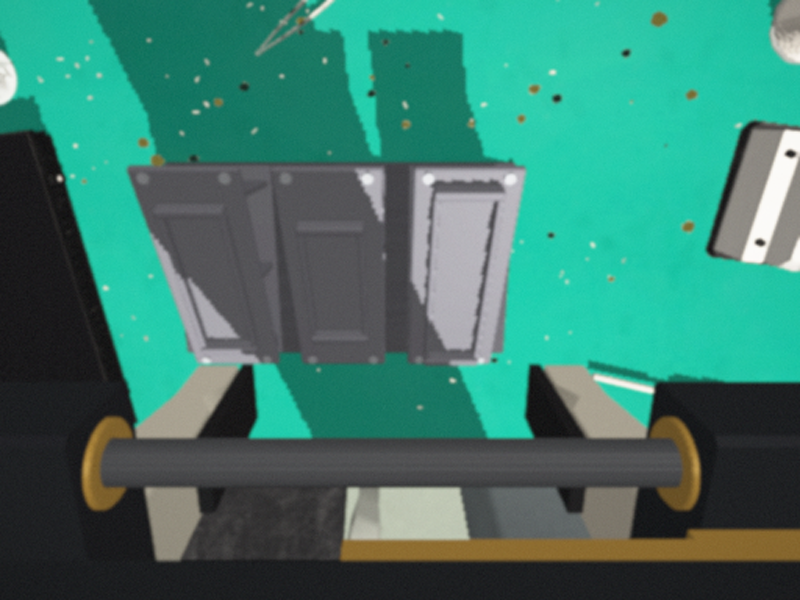

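View pics/w1o.png

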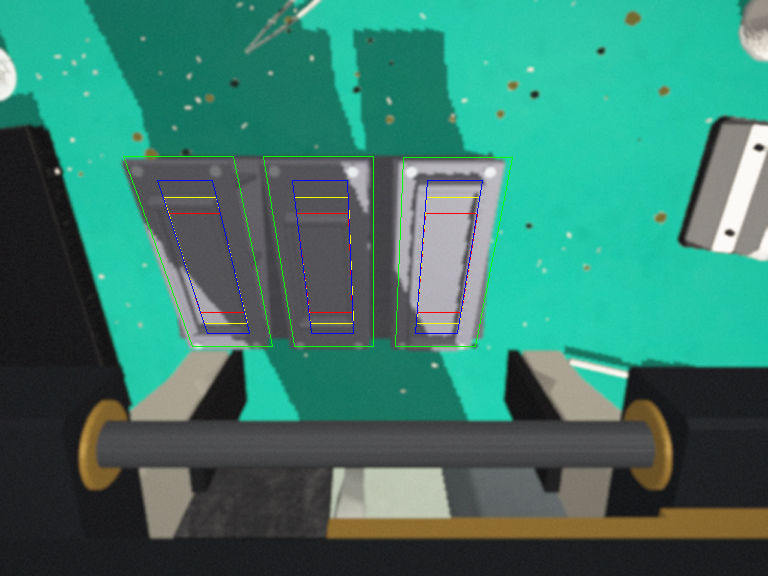

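Run:
```python
from h import *
c=pickle.load(open("w1.pkl","rb"))
im=c["frame"][95:240,75:345].astype(float)
im=(255*np.clip(im/220,0,1)**.6).astype(np.uint8)
cv2.imwrite("pics/w1z.png",cv2.resize(im,None,fx=2.96,fy=4.1,interpolation=cv2.INTER_CUBIC))
im=c["frame"][95:240,160:345].astype(float)
im=(255*np.clip(im/220,0,1)**.6).astype(np.uint8)
cv2.imwrite("pics/w1z.png",cv2.resize(im,None,fx=4,fy=4,interpolation=cv2.INTER_CUBIC))
```

```text
(no output)
```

View pics/w1z.png

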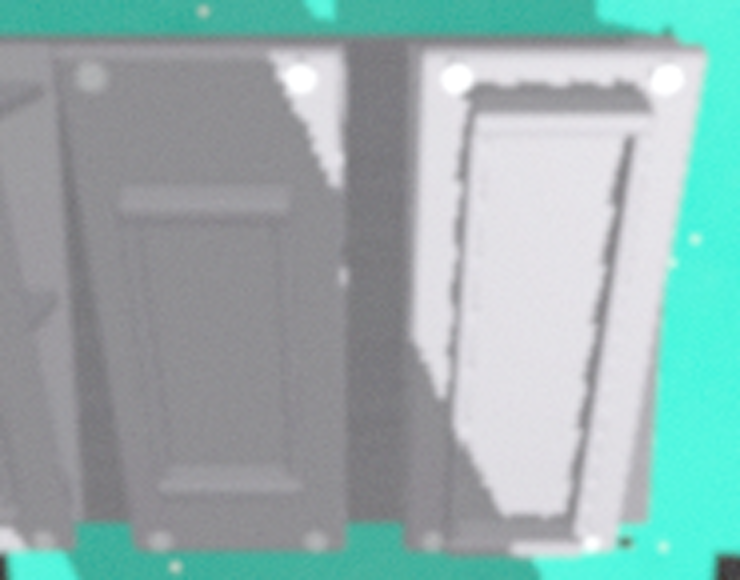

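Run:
```python
from h import *
c=pickle.load(open("w1.pkl","rb")); T=d["top"];S=d["scene"]
P0=np.array([[52,52],[345,48],[345,550],[135,550]])/4+[160,95]-.375
P1=np.array([[420,48],[705,50],[610,553],[405,553]])/4+[160,95]-.375
def f(v):
    rk=v[:3]; out=[]
    for i,P in((0,P0),(-1,P1)):
        R,t=pocket(i,rk,v[3] if len(v)>3 else 0); out.append((box(c,R,t,.174,.066,0)-P).ravel())
    return np.concatenate(out)
o=least_squares(f,RK); print(o.x,np.degrees(o.x[2]),f(o.x).round(1))
o=least_squares(f,[*RK,0]) if 0 else o
# pocket floor/edge checks
```

```text
[ 0.48042089  0.27830851 -0.02819818] -1.6156365107943922 [-0.8 -0.8 -1.1  0.3  0.   0.5 -0.5  0.3  0.   0.4  1.7  0.1  1.3 -0.1
 -0.5 -0.3]
```

```bash
python3 -c "
from h import *
plan([(.50,-.30,.24,-165)])"
```

```text
14 rows; end [ 0.5002 -0.2999  0.2398] -165.03
[[0,[0.77,-0.02,0.03],0.88],[0,[0.76,-0.09,0.03],0.88],[0,[0.75,-0.15,0.03],0.87],[0,[0.73,-0.22,0.03],0.88],[0,[0.71,-0.29,0.03],0.87],[0,[0.68,-0.35,0.03],0.88],[0,[0.64,-0.41,0.03],0.87],[0,[0.6,-0.47,0.03],0.88],[0,[0.56,-0.53,0.03],0.87],[0,[0.51,-0.57,0.03],0.88],[0,[0.45,-0.62,0.03],0.87],[0,[0.4,-0.66,0.03],0.88]]
[[0,[0.33,-0.69,0.03],0.87],[0,[0.27,-0.72,0.03],0.88]]
```

apply_moves([
  [0,[0.77,-0.02,0.03],0.88],
  [0,[0.76,-0.09,0.03],0.88],
  [0,[0.75,-0.15,0.03],0.87],
  [0,[0.73,-0.22,0.03],0.88],
  [0,[0.71,-0.29,0.03],0.87],
  [0,[0.68,-0.35,0.03],0.88],
  [0,[0.64,-0.41,0.03],0.87],
  [0,[0.6,-0.47,0.03],0.88],
  [0,[0.56,-0.53,0.03],0.87],
  [0,[0.51,-0.57,0.03],0.88],
  [0,[0.45,-0.62,0.03],0.87],
  [0,[0.4,-0.66,0.03],0.88],
])

```text
time_s: 3.2
tcp_pos: [0.4973, -0.2202, 0.2424]
eef_rot: [180.0, -0.0, -154.7]
contact_force: [1.4, 1.1, 0.1]
gripper_width: 0.0876
```

apply_moves([
  [0,[0.33,-0.69,0.03],0.87],
  [0,[0.27,-0.72,0.03],0.88],
  [0,[0,0,0],0],
])

```text
time_s: 3.58
tcp_pos: [0.4967, -0.2976, 0.2386]
eef_rot: [180.0, -0.1, -165.3]
contact_force: [0.1, 0.7, 0.1]
gripper_width: 0.0877
```

```bash
python3 -c "
from h import *
wcap('w2')"
```

```text
3.575 [ 0.4967 -0.2976  0.2386] [ 1.7996e+02 -8.0000e-02 -1.6526e+02] [-11.6  11.2 -10.7   0.  -68.3  26.3] [0.09 0.7  0.07] 0.0877
```

View pics/w2.png

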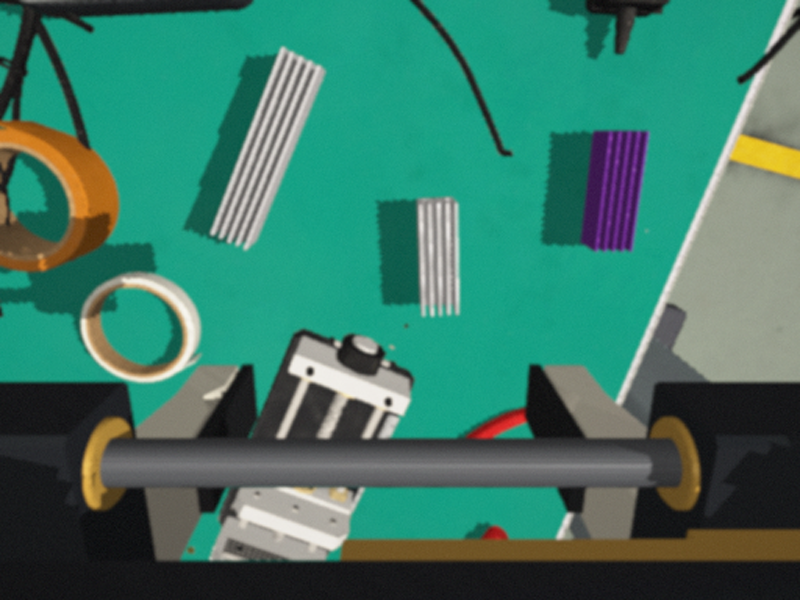

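Run:
```python
from h import *
c=pickle.load(open("w2.pkl","rb"))
im=c["frame"]
cv2.imwrite("pics/w2z.png",cv2.resize(im[20:215,125:305],None,fx=3,fy=3,interpolation=cv2.INTER_CUBIC))
```

```text
(no output)
```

View pics/w2z.png

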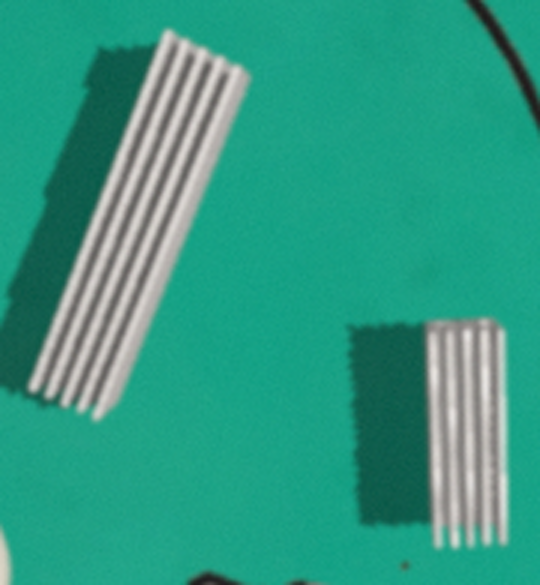

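Run:
```python
from h import *
c=pickle.load(open("w2.pkl","rb"));T=d["top"]
off=np.array([125,20])
for n,L,P,TP,g in(("long",.13,[[165,30],[247,68],[100,420],[30,390]],[[80,118],[97,68],[292,97],[280,150]],(.59,-.34,np.radians(-99))),("short",.08,[[427,332],[503,330],[508,546],[436,548]],[[72,362],[57,315],[180,280],[197,320]],(.46,-.3,np.radians(-73)))):
    P=np.array(P)/3+off-.33
    X=np.array([back(c,p,.032) for p in P]); a=(X[0]+X[1])/2;b=(X[2]+X[3])/2
    e=a-b; print(n,X.mean(0).round(4),"dir",np.degrees(np.arctan2(e[1],e[0])).round(1),"len",np.linalg.norm(e).round(4),"wid",np.linalg.norm(X[0]-X[1]).round(4),np.linalg.norm(X[2]-X[3]).round(4))
```

```text
long [ 0.5911 -0.3383  0.032 ] dir -101.0 len 0.1293 wid 0.0282 0.0263
short [ 0.4606 -0.298   0.032 ] dir -72.0 len 0.08 wid 0.0265 0.0268
```

```bash
python3 -c "
from h import *
c=pickle.load(open('w2.pkl','rb'))
print(back(c,np.array([365,340])/1.5625,.05),back(c,np.array([300,335])/1.5625,.05),back(c,np.array([412,385])/1.5625,.05))
plan([(.4606,-.298,.20,-162),(.4606,-.298,.05,-162)])"
```

```text
[ 0.49693997 -0.23547761  0.05      ] [ 0.54098087 -0.22777419  0.05      ] [ 0.45653586 -0.21060378  0.05      ]
6 rows; end [ 0.4607 -0.2978  0.0498] -162.03
[[0,[0.35,0.08,0.39],-0.26],[0,[0.35,0.09,0.39],-0.26],[0,[0.0,-0.0,0.75],-0.0],[0,[0.0,-0.0,0.75],-0.0],[0,[0.0,-0.0,0.75],-0.0],[0,[0.0,-0.0,0.75],-0.0]]
```

apply_moves([
  [0,[0.35,0.08,0.39],-0.26],
  [0,[0.35,0.09,0.39],-0.26],
  [0,[0,0,0.75],0],
  [0,[0,0,0.75],0],
  [0,[0,0,0.75],0],
  [0,[0,0,0.75],0],
  [0,[0,0,0],0],
], squeeze=15)

```text
time_s: 4.5
tcp_pos: [0.4593, -0.2956, 0.0484]
eef_rot: [179.8, -0.3, -161.9]
contact_force: [0.0, -0.0, 0.6]
gripper_width: 0.0877
```

```bash
python3 -c "
from h import *
wcap('w3')
plan([(.4606,-.298,.016,-162)])"
```

```text
4.5 [ 0.4593 -0.2956  0.0484] [ 179.82   -0.26 -161.85] [-12.2  19.3 -27.9  -0.  -43.1  30.4] [ 0.02 -0.01  0.56] 0.0877
1 rows; end [ 0.4604 -0.298   0.0158] -162.01
[[0,[0.02,-0.03,0.69],0.03]]
```

View pics/w3.png

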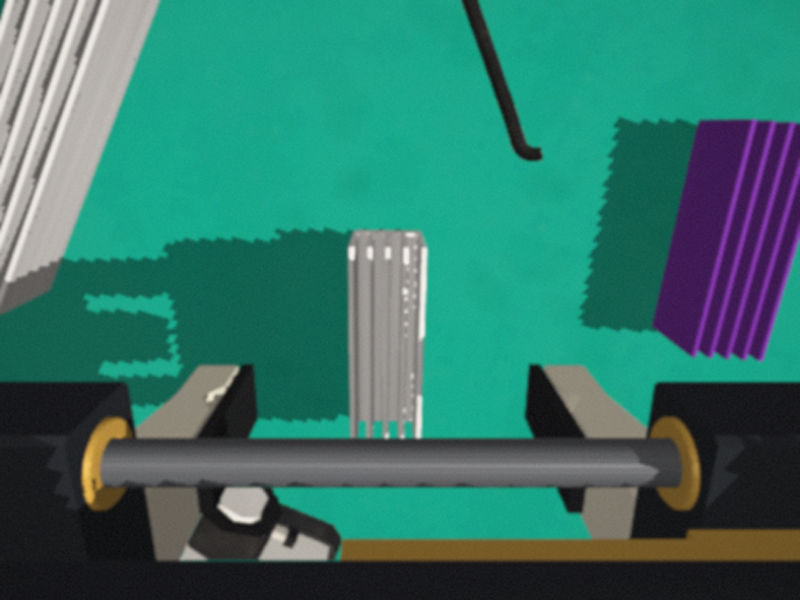

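```bash
python3 -c "
from h import *
c=pickle.load(open('w3.pkl','rb'))
P=np.array([[350,250],[425,247],[421,440],[350,440]])/1.5625
X=np.array([back(c,p,.032) for p in P]);print(X.round(4),X.mean(0).round(4)); e=(X[0]+X[1]-X[2]-X[3])/2; print(np.linalg.norm(e),np.degrees(np.arctan2(e[1],e[0])))"
```

```text
[[ 0.4838 -0.3318  0.032 ]
 [ 0.4607 -0.3404  0.032 ]
 [ 0.4383 -0.2714  0.032 ]
 [ 0.4631 -0.2634  0.032 ]] [ 0.4615 -0.3018  0.032 ]
0.07197702359362586 -72.56934007697578
```

apply_moves([
  [0,[0.0,0.0,0.65],0],
  [0,[0,0,0],0],
  [150,[0,0,0],0],
  [255,[0,0,0],0],
  [255,[0,0,0],0],
  [255,[0,0,0],0],
  [255,[0,0,0],0],
], squeeze=15)

```text
time_s: 5.42
tcp_pos: [0.4613, -0.297, 0.0182]
eef_rot: [-180.0, 0.0, -161.9]
contact_force: [-0.5, -0.4, -0.6]
gripper_width: 0.0433
```

```bash
python3 -c "
from h import *
from plant import get_state; s=get_state(); print(s['tcp_pos'],s['eef_rot'],s['gripper_width'],s['contact_force'])"
```

```text
[ 0.46125524 -0.29704261  0.01818606] [-1.79997033e+02  4.51177603e-03 -1.61924575e+02] 0.04330704090609634 [-0.52617401 -0.3885201  -0.55424295]
```

apply_moves([
  [255,[0,0,0],0],
  [255,[0,0,0.04],0],
  [255,[0,0,0],0],
  [255,[0,0,0],0],
])

```text
time_s: 5.92
tcp_pos: [0.4615, -0.2972, 0.0165]
eef_rot: [-180.0, 0.0, -161.9]
contact_force: [-0.9, 0.0, 5.9]
gripper_width: 0.026
```

```bash
python3 -c "
from h import *
plan([(.4615,-.297,.10,198.1),(.47,-.2,.23,190),(.47,.26,.23,88.4)],start=(.4615,-.2972,.0165,198.1),g=255)"
```

```text
25 rows; end [0.4702 0.26   0.23  ] 88.42
[[255,[-0.0,0.0,-0.84],-0.0],[255,[-0.0,0.0,-0.83],-0.0],[255,[-0.19,0.45,-0.65],0.34],[255,[-0.18,0.45,-0.65],0.34],[255,[-0.16,0.46,-0.65],0.34],[255,[-0.14,0.47,-0.65],0.33],[255,[-0.08,0.48,-0.0],0.89],[255,[-0.04,0.48,-0.0],0.89],[255,[0.01,0.48,-0.0],0.89],[255,[0.05,0.48,-0.0],0.89],[255,[0.1,0.48,-0.0],0.89],[255,[0.14,0.46,-0.0],0.89]]
[[255,[0.18,0.45,-0.0],0.89],[255,[0.22,0.43,-0.0],0.89],[255,[0.26,0.41,-0.0],0.89],[255,[0.3,0.38,-0.0],0.89],[255,[0.33,0.35,-0.0],0.89],[255,[0.36,0.32,-0.0],0.89],[255,[0.39,0.28,-0.0],0.89],[255,[0.42,0.25,-0.0],0.89],[255,[0.44,0.21,-0.0],0.89],[255,[0.46,0.17,-0.0],0.9],[255,[0.47,0.12,-0.0],0.89],[255,[0.48,0.08,-0.0],0.9]]
[[255,[0.48,0.03,-0.0],0.89]]
```

apply_moves([
  [255,[0,0,-0.84],0],
  [255,[0,0,-0.83],0],
  [255,[-0.19,0.45,-0.65],0.34],
  [255,[-0.18,0.45,-0.65],0.34],
  [255,[-0.16,0.46,-0.65],0.34],
  [255,[-0.14,0.47,-0.65],0.33],
  [255,[-0.08,0.48,0],0.89],
  [255,[-0.04,0.48,0],0.89],
  [255,[0.01,0.48,0],0.89],
  [255,[0.05,0.48,0],0.89],
  [255,[0.1,0.48,0],0.89],
  [255,[0.14,0.46,0],0.89],
])

```text
time_s: 7.42
tcp_pos: [0.469, -0.054, 0.2292]
eef_rot: [-180.0, -0.0, 157.8]
contact_force: [0.5, -0.1, -0.3]
gripper_width: 0.0262
```

apply_moves([
  [255,[0.18,0.45,0],0.89],
  [255,[0.22,0.43,0],0.89],
  [255,[0.26,0.41,0],0.89],
  [255,[0.3,0.38,0],0.89],
  [255,[0.33,0.35,0],0.89],
  [255,[0.36,0.32,0],0.89],
  [255,[0.39,0.28,0],0.89],
  [255,[0.42,0.25,0],0.89],
  [255,[0.44,0.21,0],0.89],
  [255,[0.46,0.17,0],0.9],
  [255,[0.47,0.12,0],0.89],
  [255,[0.48,0.08,0],0.9],
])

```text
time_s: 8.93
tcp_pos: [0.4699, 0.2368, 0.2291]
eef_rot: [-180.0, 0.0, 93.6]
contact_force: [-0.5, -0.5, -0.2]
gripper_width: 0.0258
```

apply_moves([
  [255,[0.48,0.03,0],0.89],
  [255,[0,0,0],0],
])

```text
time_s: 9.18
tcp_pos: [0.4699, 0.2613, 0.2288]
eef_rot: [-180.0, 0.0, 88.4]
contact_force: [0.2, -0.3, -1.0]
gripper_width: 0.0256
```

```bash
cat >> h.py <<'E'
def overlay(c,name,RK=RK):
    im=cv2.resize(c["frame"],(768,576),interpolation=cv2.INTER_CUBIC)
    def dr(p,col): cv2.polylines(im,[((p+.5)*1.5).astype(int)],True,col,1)
    for i,L in((-1,.142),(0,.092),(1,.117)):
        R,t=pocket(i,RK)
        dr(box(c,R,t,.174,.066,0),(0,255,0)); dr(box(c,R,t,L,.034,0),(0,0,255)); 
        dr(box(c,R,t,L+.012,.034,.010),(255,0,0))
    cv2.imwrite(f"pics/{name}.png",im)
E
python3 -c "
from h import *
c=wcap('w4'); overlay(c,'w4o',np.array([.4815,.277,np.radians(-1.55)]))"
```

```text
9.175 [0.4699 0.2613 0.2288] [-1.7995e+02  4.0000e-02  8.8440e+01] [  50.     7.6  -16.4   -0.   -66.1 -141.5] [ 0.24 -0.28 -1.01] 0.0256
```

View pics/w4.png

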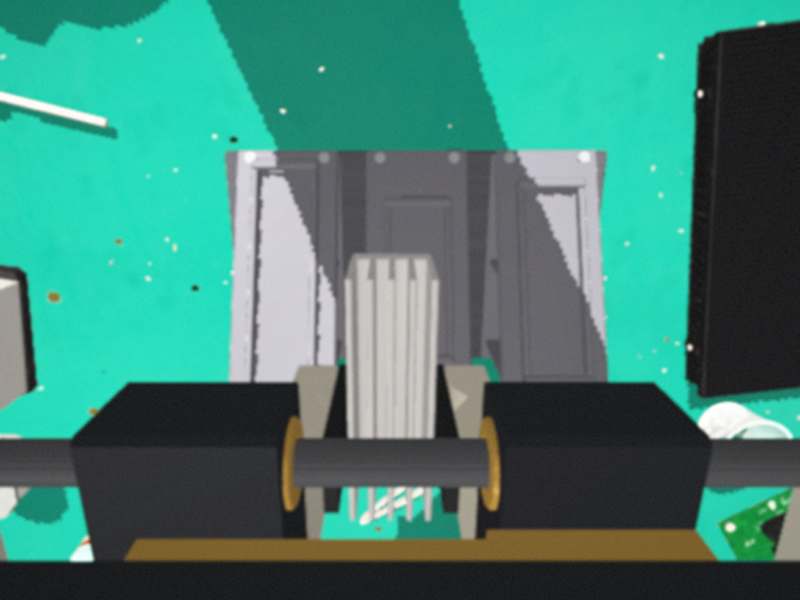

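View pics/w4o.png

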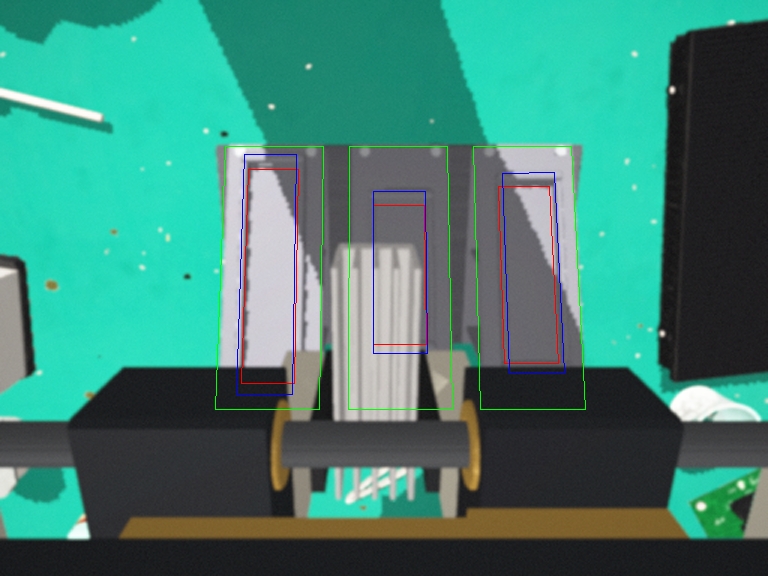

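Run:
```python
from h import *
c=pickle.load(open("w4.pkl","rb"))
im=c["frame"][85:245,140:395].astype(float)
im=(255*np.clip(im/220,0,1)**.6).astype(np.uint8)
cv2.imwrite("pics/w4z.png",cv2.resize(im,None,fx=3,fy=3,interpolation=cv2.INTER_CUBIC))
```

```text
(no output)
```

View pics/w4z.png

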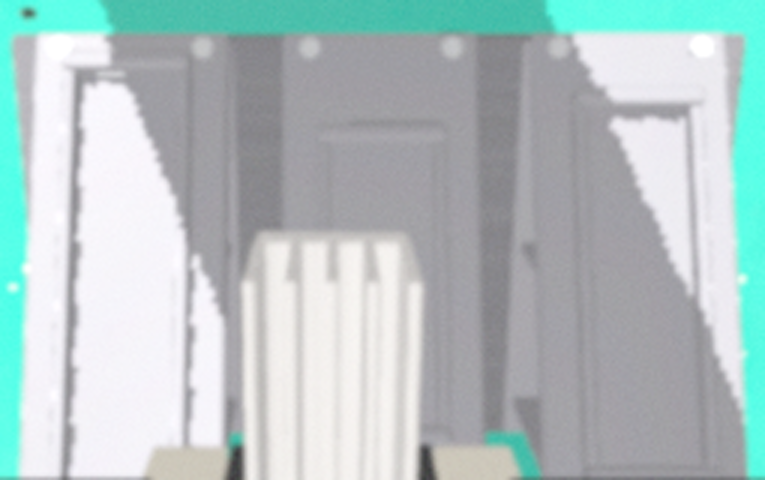

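```bash
cat > fit4.py <<'E'
from h import *
c=pickle.load(open("w4.pkl","rb"))
A=[(-1,-1,35,36),(-1,1,228,36),(0,-1,282,36),(0,1,475,36),(1,-1,524,36),(1,1,722,36)]
B=[(-1,-1,22,470),(0,1,490,430),(1,1,745,440),(1,-1,545,430)]
cv=lambda u,v:np.array([u,v])/3+[140,85]-.33
def f(v):
    o=[]
    for i,s,a,b in A:
        R,t=pocket(i,v); o+=list((proj(c,R@[.087,s*.033,0]+t)[0]-cv(a,b)))
    for i,s,a,b in B:
        R,t=pocket(i,v); L=proj(c,np.array([[k,s*.033,0] for k in(-.087,.087)])@R.T+t)
        q=cv(a,b); u=L[0][0]+(L[1][0]-L[0][0])*(q[1]-L[0][1])/(L[1][1]-L[0][1]); o.append(u-q[0])
    return np.array(o)
o=least_squares(f,RK); print(o.x,np.degrees(o.x[2]),f(o.x).round(1))
E
python3 fit4.py; python3 -c "
from h import *
c=pickle.load(open('w4.pkl','rb'))
for p in ([333,150],[443,150],[447,430]): print(back(c,np.array(p)/3+[140,85]-.33,.075))
# held sink far-end top (fins) at z
for p in ([245,282],[420,282]): print(back(c,np.array(p)/3+[140,85]-.33,.229+.0155).round(4))"
```

```text
[ 0.32326676  0.2785101  -0.03636434] -2.0835232697761916 [-31.1   2.4 -13.9   3.1  -9.7   3.3   7.3   4.   13.2   4.2  28.5   4.9
 -35.2   4.1  27.9   9.1]
[0.4327467  0.26350908 0.075     ]
[0.43366693 0.29640822 0.075     ]
[0.52475145 0.29812034 0.075     ]
[0.4259 0.2509 0.2445]
[0.4266 0.2757 0.2445]
```

```bash
sed -i 's/R@\[.087,s/R@[-.087,s/' fit4.py; python3 fit4.py
```

```text
[ 0.48134343  0.2781844  -0.0211996 ] -1.2146474293199134 [-0.8  0.9 -0.1  0.4 -0.4  0.3  0.4 -0.1  1.9 -0.3  1.1 -0.7 -1.2 -1.2
  1.3 -0.8]
```

```bash
python3 -c "
from h import *
c=pickle.load(open('w4.pkl','rb'))
for p,z in (([335,282],.2445),([335,276],.2445),([335,243],.2185),([335,234],.2125)): print(back(c,np.array(p)/3+[140,85]-.33,z).round(4))
# other end: fin ends rows 492,520 in 800-scale
for u,v in ((351,490),(390,518),(432,518)): print(back(c,np.array([u,v])/1.5625,.2445).round(4))"
```

```text
[0.4263 0.2636 0.2445]
[0.4254 0.2636 0.2445]
[0.4268 0.2637 0.2185]
[0.4267 0.2637 0.2125]
[0.4936 0.2489 0.2445]
[0.5044 0.2607 0.2445]
[0.5048 0.2739 0.2445]
```

```bash
python3 -c "
from h import *
plan([(.4755,.2784,.20,88.6),(.4755,.2784,.10,88.6)],g=255)"
```

```text
4 rows; end [0.4757 0.2783 0.0999] 88.62
[[255,[0.36,0.11,0.58],-0.02],[255,[0.0,-0.0,0.67],0.0],[255,[0.0,-0.0,0.66],0.0],[255,[0.0,-0.0,0.67],0.0]]
```

apply_moves([
  [255,[0.36,0.11,0.58],-0.02],
  [255,[0,0,0.67],0],
  [255,[0,0,0.66],0],
  [255,[0,0,0.67],0],
  [255,[0,0,0],0],
  [255,[0,0,0],0],
], squeeze=10)

```text
time_s: 9.98
tcp_pos: [0.4768, 0.2781, 0.1018]
eef_rot: [179.9, -0.0, 88.5]
contact_force: [1.2, 0.9, -1.3]
gripper_width: 0.0261
```

```bash
python3 -c "
from h import *
c=wcap('w5')
for p,z in ((),) if 0 else []: pass
import plant
s=plant.viewer.capture('scene'); pickle.dump(s,open('s5.pkl','wb'))
cv2.imwrite('pics/s5.png',cv2.resize(s['frame'][70:200,150:290],None,fx=5,fy=4.5,interpolation=cv2.INTER_CUBIC))"
```

```text
9.975 [0.4768 0.2781 0.1018] [ 1.7994e+02 -3.0000e-02  8.8550e+01] [  50.6   15.6  -24.4    0.   -49.9 -142.1] [ 1.17  0.94 -1.34] 0.0261
```

View pics/w5.png

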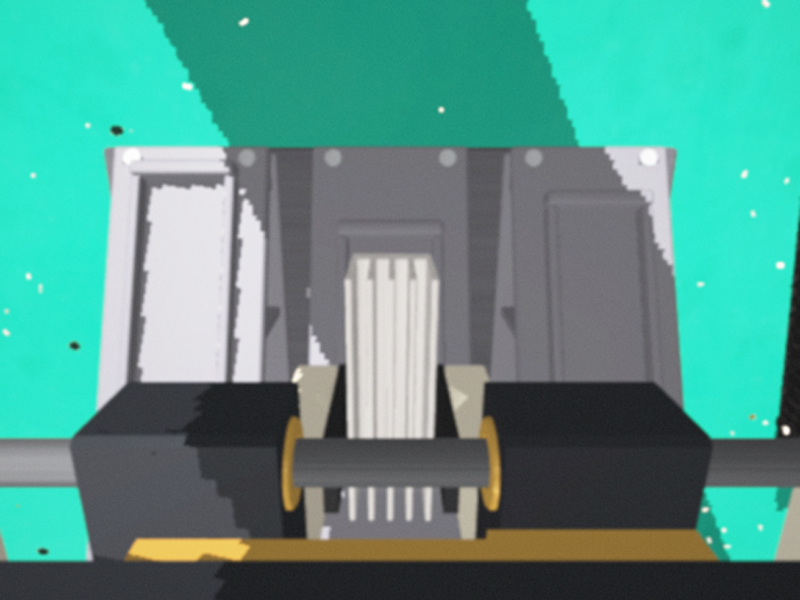

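View pics/s5.png

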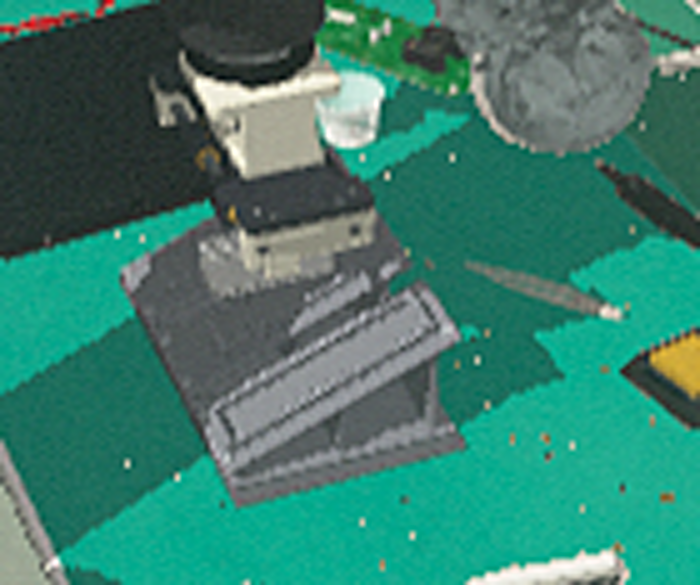

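apply_moves([
  [255,[0,-0.02,0.16],0],
  [255,[0,0,0.08],0],
  [255,[0,0,0.06],0],
  [255,[0,0,0.06],0],
  [255,[0,0,0.06],0],
], squeeze=5)

```text
time_s: 10.7
tcp_pos: [0.4751, 0.278, 0.0793]
eef_rot: [-180.0, 0.0, 88.5]
contact_force: [-3.1, 0.1, 0.4]
gripper_width: 0.0263
```

```bash
python3 -c "
from h import *
c=wcap('w6')"
```

```text
10.7 [0.4751 0.278  0.0793] [-1.7999e+02  1.0000e-02  8.8520e+01] [  50.7   17.1  -25.9    0.   -47.  -142.2] [-3.15  0.14  0.39] 0.0263
```

View pics/w6.png

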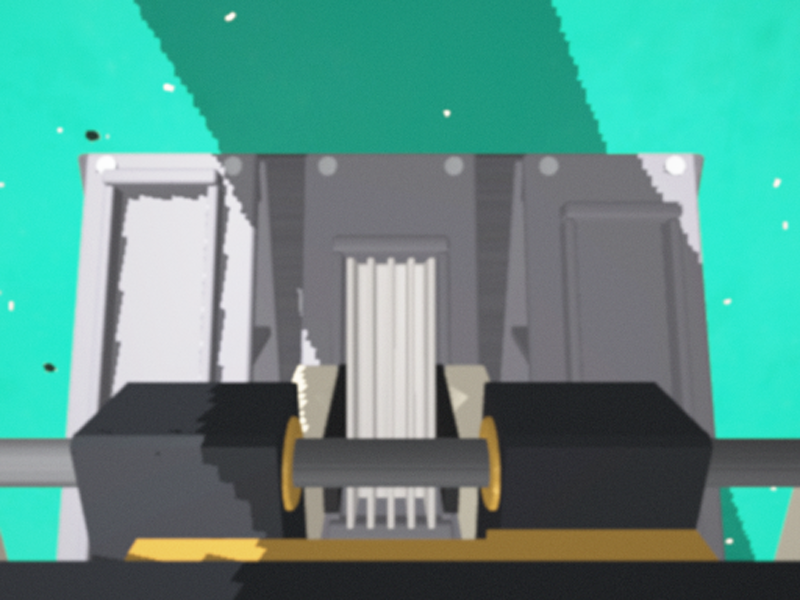

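apply_moves([
  [255,[0,0,0.06],0],
  [255,[0,0,0],0],
  [165,[0,0,0],0],
  [140,[0,0,0],0],
  [140,[0,0,0],0],
  [140,[0,0,0],0],
  [140,[0,0,-0.2],0],
  [140,[0,0,-0.8],0],
  [140,[0,0,-1],0],
  [140,[0,0,-1],0],
  [140,[0,0,0],0],
])

```text
time_s: 12.12
tcp_pos: [0.477, 0.2796, 0.232]
eef_rot: [179.6, -0.4, 88.5]
contact_force: [0.8, 0.5, -1.1]
gripper_width: 0.0394
```

```bash
python3 -c "
from h import *
c=wcap('w7'); overlay(c,'w7o',np.array([.481,.2782,np.radians(-1.4)]))"
```

```text
12.125 [0.477  0.2796 0.232 ] [179.63  -0.36  88.55] [ 5.070e+01  8.500e+00 -1.480e+01  1.000e-01 -6.610e+01 -1.422e+02] [ 0.76  0.49 -1.09] 0.0394
```

View pics/w7o.png

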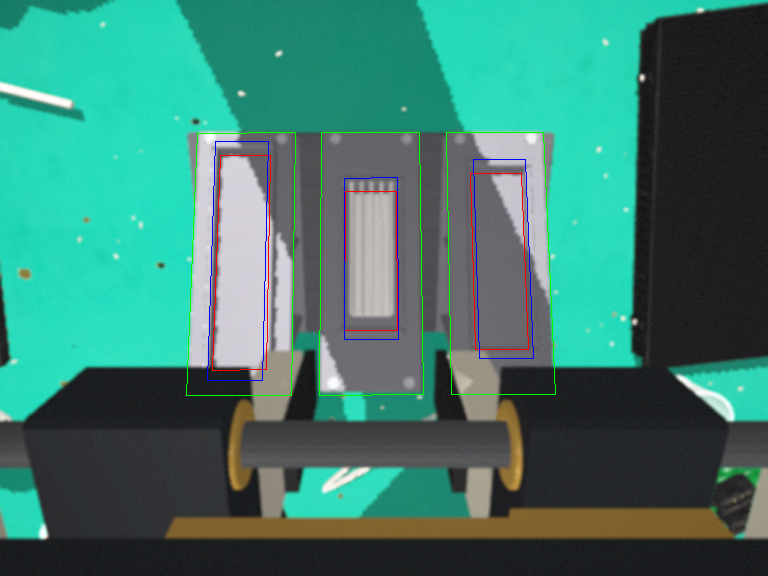

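```bash
python3 -c "
from h import *
plan([(.49,.0,.25,130),(.5911,-.3383,.19,169)],g=0)"
```

```text
16 rows; end [ 0.5912 -0.3385  0.1898] 168.98
[[0,[-0.7,0.05,-0.05],-0.86],[0,[-0.7,-0.01,-0.05],-0.86],[0,[-0.69,-0.07,-0.05],-0.87],[0,[-0.68,-0.13,-0.05],-0.86],[0,[-0.67,-0.2,-0.05],-0.87],[0,[-0.65,-0.26,-0.05],-0.86],[0,[-0.62,-0.31,-0.06],-0.87],[0,[-0.6,-0.37,-0.05],-0.86],[0,[-0.81,-0.35,0.15],-0.81],[0,[-0.78,-0.42,0.15],-0.81],[0,[-0.74,-0.48,0.15],-0.81],[0,[-0.7,-0.54,0.15],-0.81]]
[[0,[-0.65,-0.6,0.15],-0.82],[0,[-0.59,-0.65,0.15],-0.81],[0,[-0.53,-0.7,0.15],-0.82],[0,[-0.48,-0.75,0.15],-0.81]]
```

apply_moves([
  [0,[-0.7,0.05,-0.05],-0.86],
  [0,[-0.7,-0.01,-0.05],-0.86],
  [0,[-0.69,-0.07,-0.05],-0.87],
  [0,[-0.68,-0.13,-0.05],-0.86],
  [0,[-0.67,-0.2,-0.05],-0.87],
  [0,[-0.65,-0.26,-0.05],-0.86],
  [0,[-0.62,-0.31,-0.06],-0.87],
  [0,[-0.6,-0.37,-0.05],-0.86],
  [0,[-0.81,-0.35,0.15],-0.81],
  [0,[-0.78,-0.42,0.15],-0.81],
  [0,[-0.74,-0.48,0.15],-0.81],
  [0,[-0.7,-0.54,0.15],-0.81],
])

```text
time_s: 13.68
tcp_pos: [0.5397, -0.1715, 0.216]
eef_rot: [-180.0, -0.1, 149.6]
contact_force: [1.0, 0.3, 0.2]
gripper_width: 0.0874
```

apply_moves([
  [0,[-0.65,-0.6,0.15],-0.82],
  [0,[-0.59,-0.65,0.15],-0.81],
  [0,[-0.53,-0.7,0.15],-0.82],
  [0,[-0.48,-0.75,0.15],-0.81],
  [0,[0,0,0],0],
  [0,[0,0,0],0],
])

```text
time_s: 14.42
tcp_pos: [0.5897, -0.3391, 0.1859]
eef_rot: [180.0, -0.1, 168.9]
contact_force: [0.2, 0.6, 0.3]
gripper_width: 0.0873
```

```bash
python3 -c "
from h import *
c=wcap('w8')"
```

```text
14.425 [ 0.5897 -0.3391  0.1859] [ 1.7998e+02 -1.2000e-01  1.6890e+02] [-13.5  22.6  -1.7  -0.  -65.9   2.4] [0.21 0.59 0.29] 0.0873
```

View pics/w8.png

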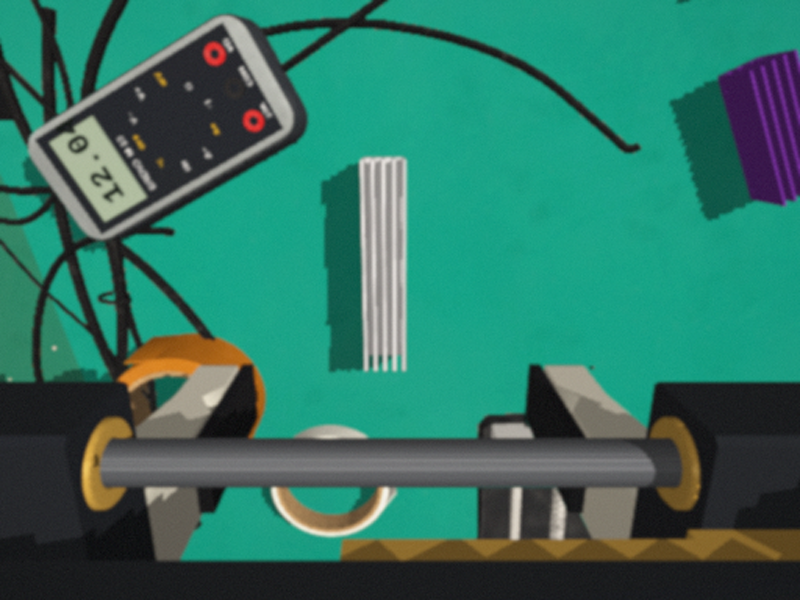

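```bash
python3 -c "
from h import *
c=pickle.load(open('w8.pkl','rb'))
P=np.array([[361,162],[406,160],[405,370],[364,371]])/1.5625
X=np.array([back(c,p,.032) for p in P]);print(X.round(4),X.mean(0).round(4)); e=(X[0]+X[1]-X[2]-X[3])/2; print(np.linalg.norm(e),np.degrees(np.arctan2(e[1],e[0])))
m=X.mean(0); ang=np.radians(169)
for n,p,z in (('meter',(305,130),.03),('meter2',(200,190),.03),('otape',(265,400),.04),('otape2',(230,345),.04),('tape',(330,430),.018)):
    q=back(c,np.array(p)/1.5625,z)-m; print(n,'toolx',(q[0]*np.cos(ang)+q[1]*np.sin(ang)).round(3),'tooly',(q[0]*np.sin(ang)-q[1]*np.cos(ang)).round(3))
plan([(.5905,-.3385,.10,168.9),(.5905,-.3385,.05,168.9)])"
```

```text
[[ 0.5921 -0.4029  0.032 ]
 [ 0.5672 -0.3991  0.032 ]
 [ 0.5915 -0.2727  0.032 ]
 [ 0.6171 -0.2771  0.032 ]] [ 0.592  -0.3379  0.032 ]
0.1284822964561644 -101.07842008097157
meter toolx -0.043 tooly -0.081
meter2 toolx -0.105 tooly -0.048
otape toolx -0.075 tooly 0.08
otape2 toolx -0.093 tooly 0.043
tape toolx -0.038 tooly 0.115
4 rows; end [ 0.5906 -0.3383  0.0501] 168.89
[[0,[-0.0,0.0,0.87],0.0],[0,[-0.01,0.01,0.86],0.01],[0,[0.0,-0.0,0.5],-0.0],[0,[0.0,-0.0,0.5],-0.0]]
```

apply_moves([
  [0,[-0.03,0.02,0.8],0.01],
  [0,[0,0,0.8],0],
  [0,[0,0,0.8],0],
  [0,[0,0,0.6],0],
  [0,[0,0,0.35],0],
  [0,[0,0,0],0],
], squeeze=15)

```text
time_s: 15.22
tcp_pos: [0.5917, -0.3378, 0.019]
eef_rot: [180.0, -0.1, 169.0]
contact_force: [0.6, -0.0, 0.4]
gripper_width: 0.0878
```

```bash
python3 -c "
from h import *
c=wcap('w9')"
```

```text
15.225 [ 0.5917 -0.3378  0.019 ] [ 1.7999e+02 -1.0000e-01  1.6896e+02] [-13.4  31.5 -11.3  -0.  -47.3   2.3] [ 0.58 -0.02  0.37] 0.0878
```

View pics/w9.png

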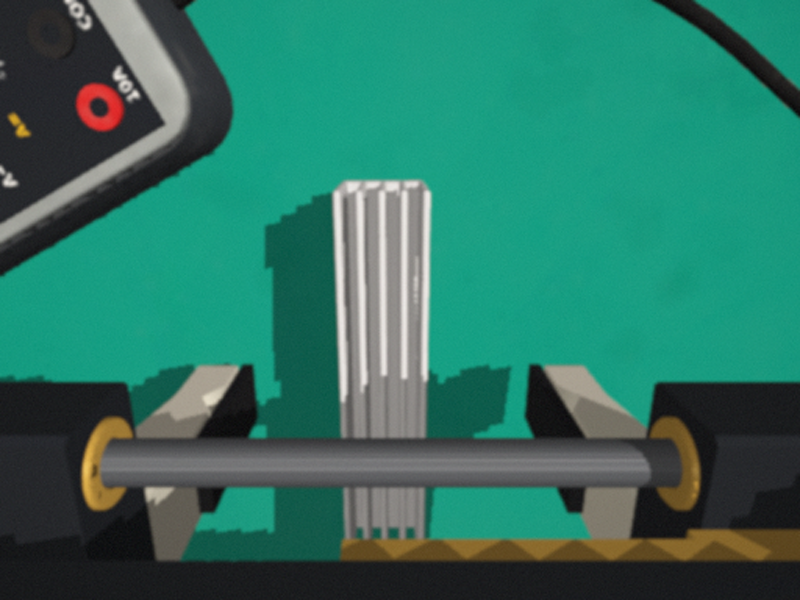

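apply_moves([
  [100,[0,0,0.05],0],
  [255,[0,0,0],0],
  [255,[0,0,0],0],
  [255,[0,0,0],0],
  [255,[0,0,0],0],
  [255,[0,0,0],0],
  [255,[0,0,0],0],
  [255,[0,0,0],0],
], squeeze=20)

```text
time_s: 16.27
tcp_pos: [0.5923, -0.3387, 0.0171]
eef_rot: [-180.0, 0.0, 168.9]
contact_force: [0.2, -0.5, -0.1]
gripper_width: 0.0259
```

```bash
python3 -c "
from h import *
plan([(.5923,-.3387,.14,168.9),(.50,-.13,.24,140),(.472,.195,.24,88.6)],g=255)"
```

```text
19 rows; end [0.4722 0.195  0.2401] 88.58
[[255,[-0.0,-0.0,-0.82],0.0],[255,[-0.0,-0.0,-0.82],0.0],[255,[-0.0,-0.0,-0.82],0.0],[255,[0.44,0.62,-0.33],0.8],[255,[0.49,0.59,-0.33],0.8],[255,[0.53,0.54,-0.33],0.8],[255,[0.58,0.5,-0.34],0.81],[255,[0.61,0.44,-0.33],0.8],[255,[0.65,0.39,-0.34],0.81],[255,[0.46,0.46,0.0],0.86],[255,[0.5,0.42,0.0],0.86],[255,[0.54,0.37,0.0],0.86]]
[[255,[0.57,0.32,0.0],0.86],[255,[0.59,0.27,0.0],0.85],[255,[0.62,0.22,0.0],0.86],[255,[0.63,0.16,0.0],0.85],[255,[0.64,0.1,0.0],0.86],[255,[0.65,0.05,0.0],0.85],[255,[0.66,-0.01,0.0],0.86]]
```

apply_moves([
  [255,[0,0,-0.82],0],
  [255,[0,0,-0.82],0],
  [255,[0,0,-0.82],0],
  [255,[0.44,0.62,-0.33],0.8],
  [255,[0.49,0.59,-0.33],0.8],
  [255,[0.53,0.54,-0.33],0.8],
  [255,[0.58,0.5,-0.34],0.81],
  [255,[0.61,0.44,-0.33],0.8],
  [255,[0.65,0.39,-0.34],0.81],
  [255,[0.46,0.46,0],0.86],
  [255,[0.5,0.42,0],0.86],
  [255,[0.54,0.37,0],0.86],
])

```text
time_s: 17.77
tcp_pos: [0.4904, -0.0316, 0.2399]
eef_rot: [-180.0, -0.0, 124.3]
contact_force: [0.9, -0.7, -1.4]
gripper_width: 0.0256
```

apply_moves([
  [255,[0.57,0.32,0],0.86],
  [255,[0.59,0.27,0],0.85],
  [255,[0.62,0.22,0],0.86],
  [255,[0.63,0.16,0],0.85],
  [255,[0.64,0.1,0],0.86],
  [255,[0.65,0.05,0],0.85],
  [255,[0.66,-0.01,0],0.86],
  [255,[0,0,0],0],
  [255,[0,0,0],0],
])

```text
time_s: 18.9
tcp_pos: [0.4715, 0.1948, 0.2397]
eef_rot: [-179.9, 0.0, 88.6]
contact_force: [0.1, -0.7, -2.6]
gripper_width: 0.0256
```

```bash
python3 -c "
from h import *
c=wcap('w10'); overlay(c,'w10o',np.array([.481,.2782,np.radians(-1.4)]))"
```

```text
18.9 [0.4715 0.1948 0.2397] [-1.7995e+02  3.0000e-02  8.8640e+01] [  44.5    4.4  -18.5   -0.   -67.1 -135.9] [ 0.15 -0.68 -2.58] 0.0256
```

View pics/w10.png

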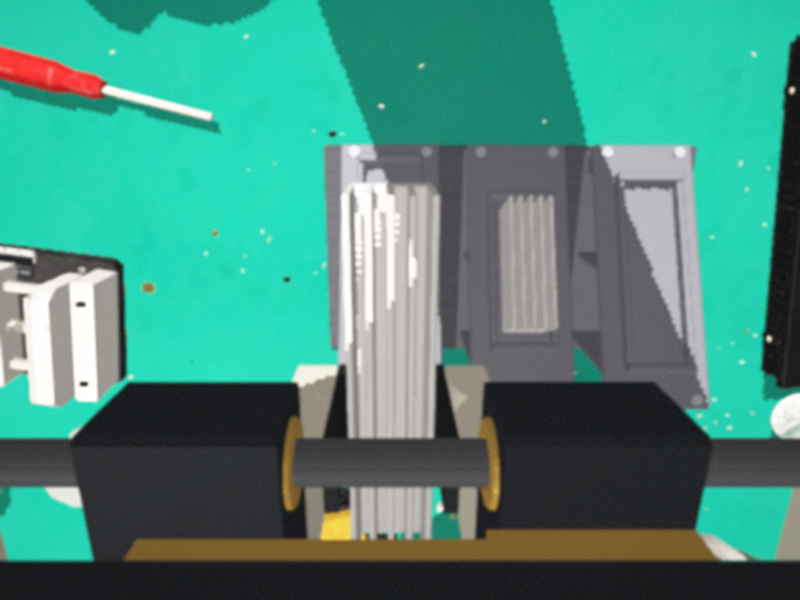

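View pics/w10o.png

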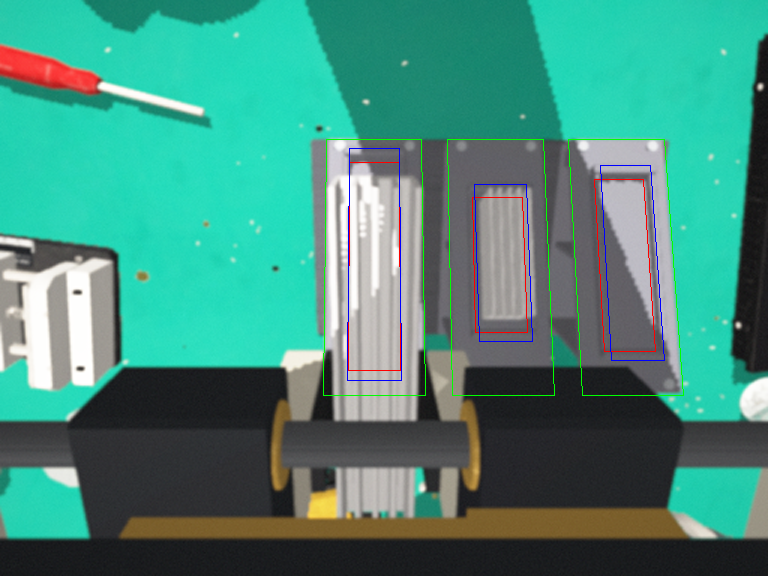

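```bash
python3 -c "
from h import *
c=pickle.load(open('w10.pkl','rb'))
im=c['frame'][105:360,190:310]
cv2.imwrite('pics/w10z.png',cv2.resize(im,None,fx=4,fy=2.35,interpolation=cv2.INTER_CUBIC))
c9=pickle.load(open('w9.pkl','rb'))
for n,C,P in (('w9',c9,[((334,192),.032),((430,190),.032)]),('w10',c,[((345,187),.251),((440,187),.251),((390,536),.259),((390,536),.255)])):
  for p,z in P: print(n,back(C,np.array(p)/1.5625,z).round(4))"
```

```text
w9 [ 0.5923 -0.4041  0.032 ]
w9 [ 0.5673 -0.3998  0.032 ]
w10 [0.4033 0.1848 0.251 ]
w10 [0.4039 0.2101 0.251 ]
w10 [0.5097 0.1942 0.259 ]
w10 [0.5133 0.1941 0.255 ]
```

View pics/w10z.png

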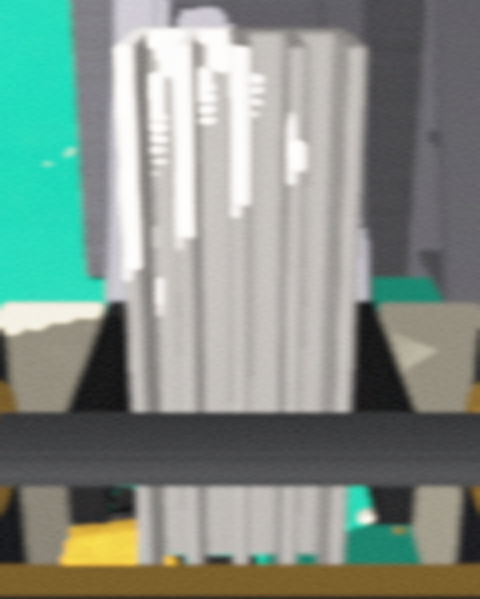

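```bash
python3 -c "
from h import *
c=pickle.load(open('w10.pkl','rb'))
for p,z in (((345,193),.255),((440,193),.255),((390,536),.235),((390,180),.223)): print(back(c,np.array(p)/1.5625,z).round(4))"
```

```text
[0.4044 0.1851 0.255 ]
[0.405  0.2097 0.255 ]
[0.5309 0.1936 0.235 ]
[0.4044 0.1967 0.223 ]
```

```bash
python3 -c "
from h import *
plan([(.4722,.1944,.125,88.6)],g=255)"
```

```text
3 rows; end [0.4721 0.1944 0.1248] 88.61
[[255,[-0.0,0.0,0.77],0.0],[255,[-0.0,0.01,0.76],0.0],[255,[-0.0,0.0,0.77],0.0]]
```

apply_moves([
  [255,[0,0.01,0.77],0],
  [255,[0,0,0.76],0],
  [255,[0,0,0.77],0],
  [255,[0,0,0],0],
  [255,[0,0,0],0],
], squeeze=15)

```text
time_s: 19.58
tcp_pos: [0.4734, 0.1951, 0.1265]
eef_rot: [179.9, -0.0, 88.6]
contact_force: [0.1, 0.4, -1.6]
gripper_width: 0.0257
```

```bash
python3 -c "
from h import *
c=wcap('w11')"
```

```text
19.575 [0.4734 0.1951 0.1265] [ 1.7992e+02 -3.0000e-02  8.8580e+01] [  44.4   10.5  -27.6    0.   -51.8 -135.9] [ 0.05  0.44 -1.56] 0.0257
```

View pics/w11.png

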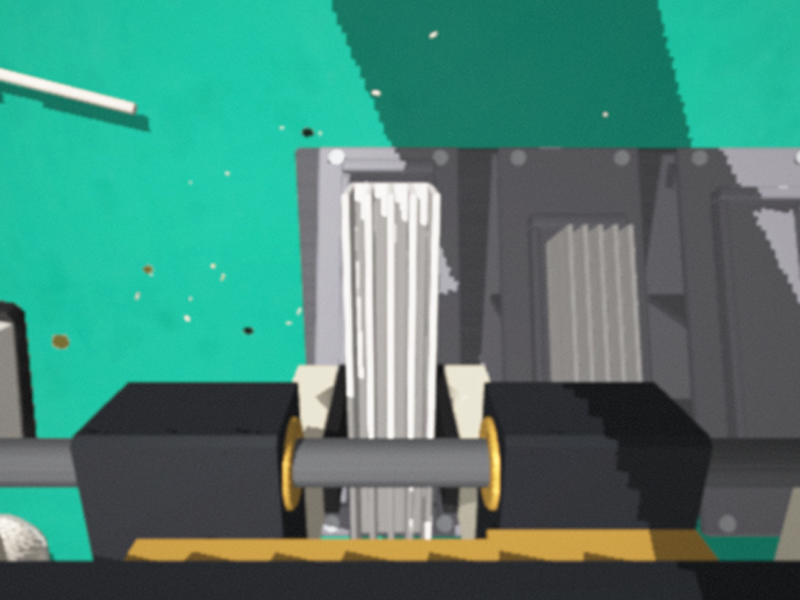

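apply_moves([
  [255,[-0.02,-0.02,0.3],0],
  [255,[0,0,0.12],0],
  [255,[0,0,0.08],0],
  [255,[0,0,0.08],0],
  [255,[0,0,0.08],0],
  [255,[0,0,0.08],0],
  [255,[0,0,0.08],0],
  [255,[0,0,0],0],
], squeeze=6)

```text
time_s: 20.62
tcp_pos: [0.4716, 0.1941, 0.0838]
eef_rot: [180.0, 0.0, 88.6]
contact_force: [-1.3, -0.2, -1.2]
gripper_width: 0.0263
```

```bash
python3 -c "
from h import *
c=wcap('w12')"
```

```text
20.625 [0.4716 0.1941 0.0838] [1.800e+02 1.000e-02 8.858e+01] [  44.5   13.4  -30.7    0.   -46.  -135.9] [-1.28 -0.21 -1.23] 0.0263
```

View pics/w12.png

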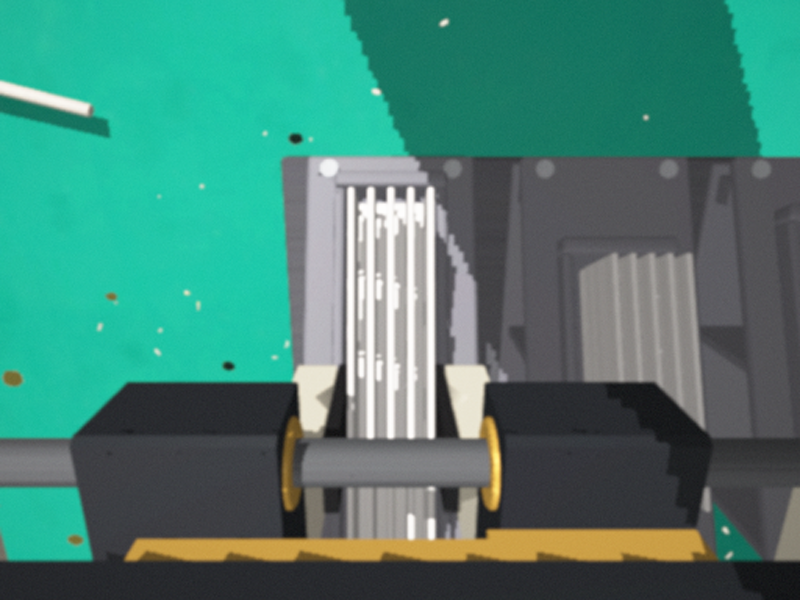

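Tilting well, with the sink inside its guides. Go 7 mm further down, release and rise.

apply_moves([
  [255,[0,0,0.08],0],
  [255,[0,0,0.06],0],
  [255,[0,0,0],0],
  [165,[0,0,0],0],
  [140,[0,0,0],0],
  [140,[0,0,0],0],
  [140,[0,0,0],0],
  [140,[0,0,-0.2],0],
  [140,[0,0,-0.8],0],
  [140,[0,0,-1],0],
  [140,[0,0,-1],0],
  [140,[0,0,0],0],
])

```text
time_s: 22.18
tcp_pos: [0.4734, 0.1954, 0.2321]
eef_rot: [179.6, -0.3, 88.6]
contact_force: [0.1, 0.3, -1.0]
gripper_width: 0.0392
```

```bash
python3 -c "
from h import *
c=wcap('w13'); overlay(c,'w13o',np.array([.481,.2782,np.radians(-1.4)]))"
```

```text
22.175 [0.4734 0.1954 0.2321] [179.61  -0.31  88.61] [ 4.450e+01  4.600e+00 -1.940e+01  1.000e-01 -6.550e+01 -1.359e+02] [ 0.07  0.35 -1.03] 0.0392
```

View pics/w13o.png

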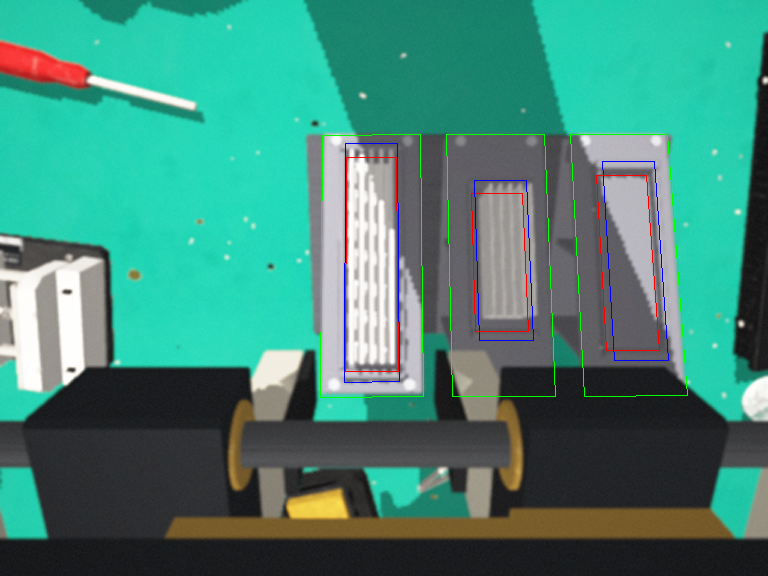

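apply_moves([
  [140,[-0.7,0,-0.4],0],
  [140,[-0.9,0,-0.3],0],
  [140,[-0.9,0,0],0],
  [140,[-0.9,0,0],0],
  [140,[-0.7,0,0],0],
  [140,[0,0,0],0],
  [140,[0,0,0],0],
])

```text
time_s: 23.1
tcp_pos: [0.466, -0.0109, 0.2614]
eef_rot: [-179.9, 0.0, 88.5]
contact_force: [0.5, 0.1, -0.1]
gripper_width: 0.0395
```

Run:
```python
from h import *
from plant import get_state, viewer
print(get_state()["time_s"],get_state()["tcp_pos"])
s=viewer.capture("scene");t=viewer.capture("top")
a=cv2.resize(s["frame"][95:185,170:250],(400,450),interpolation=cv2.INTER_CUBIC)
im=t["frame"].copy()
b=im[180:245,135:225]; b=(255*np.clip(b/200.,0,1)**.7).astype(np.uint8); b=cv2.resize(b,(400,289),interpolation=cv2.INTER_CUBIC)
b=cv2.copyMakeBorder(b,0,161,0,0,cv2.BORDER_CONSTANT)
cv2.imwrite("pics/fin.png",np.hstack([a,b]))
cv2.imwrite("pics/fintop.png",cv2.resize(t["frame"],(800,600)))
```

```text
23.1 [ 0.46604602 -0.01088634  0.26143786]
```

View pics/fin.png

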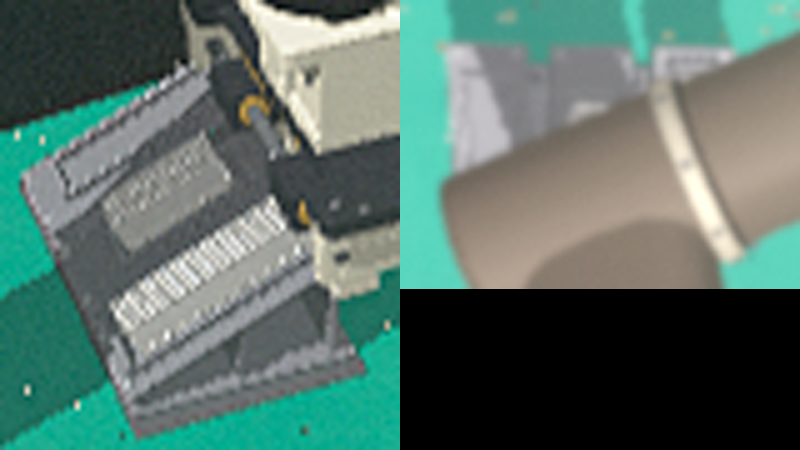

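View pics/fintop.png

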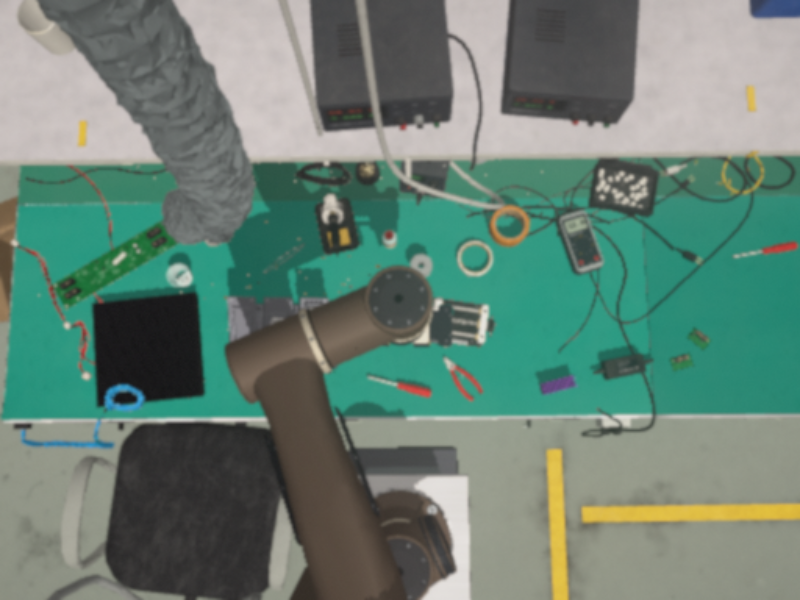

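Run:
```python
from h import *
c=pickle.load(open("w13.pkl","rb")); rk=np.array([.481,.2782,np.radians(-1.4)])
im=cv2.resize(c["frame"][75:265,195:375],None,fx=3,fy=3,interpolation=cv2.INTER_CUBIC)
for i,L,s in((-1,.13,-.006),(0,.08,-.006)):
    R,t=pocket(i,rk); p=box(c,R,t+R@[s,0,0],L,.026,.032)
    cv2.polylines(im,[((p-[195,75]+.5)*3).astype(int)],True,(0,0,255),1)
cv2.imwrite("pics/chk.png",im)
```

```text
(no output)
```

View pics/chk.png

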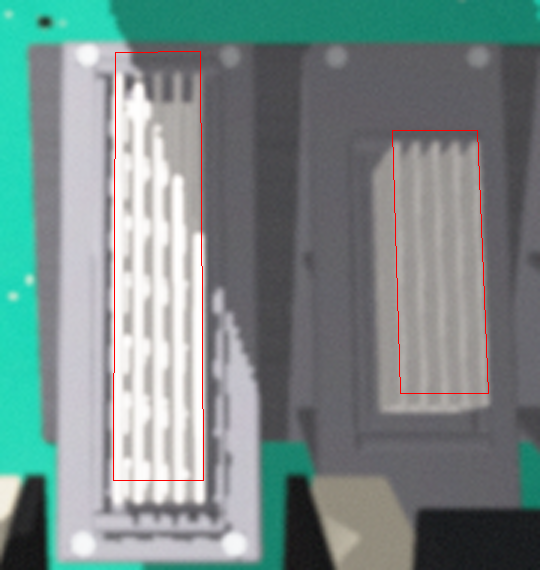

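Run:
```python
from h import *
from plant import viewer
c=viewer.capture("scene"); rk=np.array([.481,.2782,np.radians(-1.4)])
f=7;x0,y0=172,112
im=cv2.resize(c["frame"][y0:y0+75,x0:x0+80],None,fx=f,fy=f,interpolation=cv2.INTER_CUBIC)
for i,L,s in((-1,.13,0),(0,.08,-.002)):
    R,t=pocket(i,rk)
    for z,col in((.032,(0,0,255)),(0,(255,0,0))):
        p=box(c,R,t+R@[s,0,0],L,.026,z); cv2.polylines(im,[((p-[x0,y0]+.5)*f).astype(int)],True,col,1)
cv2.imwrite("pics/chk2.png",im)
```

```text
(no output)
```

View pics/chk2.png

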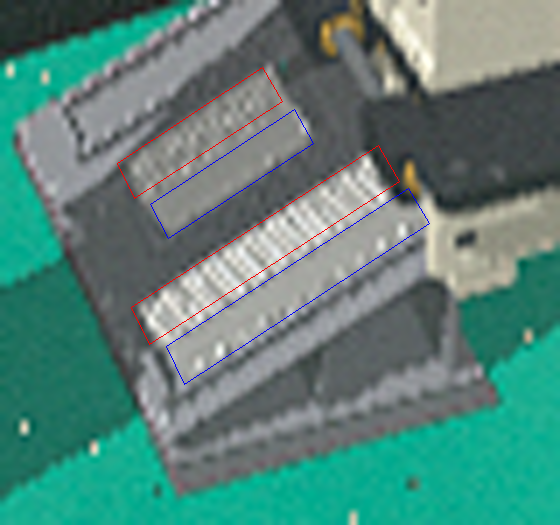

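```bash
python3 -c "
from plant import close_job
print(close_job())"
```

```text
the job is handed in; nothing more can be done
None
```

Both heat sinks are in their own pockets and released, and the job is handed in; the last arm reading was at 23.1 s of the 61 s. The short one is in the centre row, the long one is in the right-hand row as seen from the robot, and the middle-length row on the left is empty. The tool stays pointing down, so I lowered each sink level with a light grip. The slope tilted it between the fingers until it lay along the bed, and then I let go.

**Seating:** In the last scene-camera picture, both sinks match a model lying flat on the pocket floors to about one pixel (roughly 2 mm). By eye, the long one sits about 0 to 2 mm from its pocket's middle along the slope, and the short one about 2 mm down the slope. In the wrist view both lie between their guides and stops.

**Surroundings:** In the last top view the side cutter, tape and spool look where they were. The gripper was open to 39 mm and well clear of the rack.

**Checks that disagreed:**
- My first estimate of the rack was about 3 mm off sideways from the wrist camera; I used the wrist value, which came out the same from two opposite views.
- My first check drawing assumed both sinks had slid down to the low stop. They had not; they rest nearer the middle, still within tolerance by these estimates.

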